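# Sort the loose guitar parts and pens into their bins, then sound the horn

### The job

Clear the bench by type: put every white machine head into the blue bin, every red-and-white marker pen into the yellow bin and every orange-brown wooden spacer stick into the green bin. How many are lying about differs each time. When all of them are put away, call the collector: hold the red horn button down for at least two seconds without a break, then let it come up. Leave the other tools where they lie.

Things in the scene. Friction and masses are not known exactly. Their poses are not given: they have to be found in the camera images.
- machine_head_0: white machine head (guitar tuner), 48x31x33 mm, 40 g; may be absent. Origin: centre of its underside. In mm: gear housing x -24..-7, y -12..12, z 0..12; flange x -23..-8, y -16..16, z 11..14; post of 6 mm diameter at x -15, y 0 up to z 32; knob x 4..24, y -12..6, z 0..8. Best taken from above at x -15, closing along y on the 32 mm wide flange
- machine_head_1: white machine head (guitar tuner), 48x31x33 mm, 40 g; may be absent. Origin: centre of its underside. In mm: gear housing x -24..-7, y -12..12, z 0..12; flange x -23..-8, y -16..16, z 11..14; post of 6 mm diameter at x -15, y 0 up to z 32; knob x 4..24, y -12..6, z 0..8. Best taken from above at x -15, closing along y on the 32 mm wide flange
- machine_head_2: white machine head (guitar tuner), 48x31x33 mm, 40 g; may be absent. Origin: centre of its underside. In mm: gear housing x -24..-7, y -12..12, z 0..12; flange x -23..-8, y -16..16, z 11..14; post of 6 mm diameter at x -15, y 0 up to z 32; knob x 4..24, y -12..6, z 0..8. Best taken from above at x -15, closing along y on the 32 mm wide flange
- wood_stick_0: orange-brown hardwood spacer stick, 14 x 105 x 8 mm, lying flat; long axis is body y. Origin: centre of its underside. About 15 g. It may be absent
- wood_stick_1: orange-brown hardwood spacer stick, 14 x 105 x 8 mm, lying flat; long axis is body y. Origin: centre of its underside. About 15 g. It may be absent
- wood_stick_2: orange-brown hardwood spacer stick, 14 x 105 x 8 mm, lying flat; long axis is body y. Origin: centre of its underside. About 15 g. It may be absent
- marker_0: red-and-white marker pen, 17 mm thick, 135 mm long, lying; long axis is body y. Origin: midway along it on its underside as it lies at the start, 8 mm below its axis (along body -z; it may roll). About 15 g. It may be absent
- marker_1: red-and-white marker pen, 17 mm thick, 135 mm long, lying; long axis is body y. Origin: midway along it on its underside as it lies at the start, 8 mm below its axis (along body -z; it may roll). About 15 g. It may be absent
- blue_bin: open blue plastic parts bin with a blank card on its front, 130 (x) x 200 (y) x 55 (z) mm outside, rim up to 58 mm, walls 4 mm, inside 122 x 192 mm, floor about 4 mm thick. Origin: centre of its underside; z up. Fixed to the bench. For machine heads
- yellow_bin: open yellow plastic parts bin with a blank card on its front, 130 (x) x 200 (y) x 55 (z) mm outside, rim up to 58 mm, walls 4 mm, inside 122 x 192 mm, floor about 4 mm thick. Origin: centre of its underside; z up. Fixed to the bench. For marker pens
- green_bin: open green plastic parts bin with a blank card on its front, 130 (x) x 200 (y) x 55 (z) mm outside, rim up to 58 mm, walls 4 mm, inside 122 x 192 mm, floor about 4 mm thick. Origin: centre of its underside; z up. Fixed to the bench. For spacer sticks
- horn_top (a point): centre of the top face of the red horn push button, 32 mm in diameter, at rest about 69 mm above the bench, on a grey control box 84 x 84 x 47 mm (fixed) with a small black horn on its right side. The button is pressed straight down; the point moves with it
- horn (a joint): how far the horn button is pressed, in m: 0 released, 0.006 fully down; a spring returns it; fully down takes about 5 N
- peg_winder: black string winder, 62 x 78 x 19 mm, loose, lying just behind the parts; origin: centre of its underside. Bystander: leave alone
- nylon_hammer: soft-face hammer with wooden handle, 94 x 206 x 33 mm, behind the parts; loose; origin: centre of its underside. Bystander: leave alone

How it is judged (in metres and radians):
On the way, in this order (a step that is already met when the one before it is completed fails the run):
1. every part lies in the bin for its kind (x of machine_head_0 in the frame of blue_bin between -0.06 and 0.06 m and y of machine_head_0 in the frame of blue_bin between -0.095 and 0.095 m and z of machine_head_0 in the frame of blue_bin between -0.01 and 0.05 m and x of machine_head_1 in the frame of blue_bin between -0.06 and 0.06 m and y of machine_head_1 in the frame of blue_bin between -0.095 and 0.095 m and z of machine_head_1 in the frame of blue_bin between -0.01 and 0.05 m and x of machine_head_2 in the frame of blue_bin between -0.06 and 0.06 m and y of machine_head_2 in the frame of blue_bin between -0.095 and 0.095 m and z of machine_head_2 in the frame of blue_bin between -0.01 and 0.05 m and x of marker_0 in the frame of yellow_bin between -0.06 and 0.06 m and y of marker_0 in the frame of yellow_bin between -0.095 and 0.095 m and z of marker_0 in the frame of yellow_bin between -0.01 and 0.05 m and x of marker_1 in the frame of yellow_bin between -0.06 and 0.06 m and y of marker_1 in the frame of yellow_bin between -0.095 and 0.095 m and z of marker_1 in the frame of yellow_bin between -0.01 and 0.05 m and x of wood_stick_0 in the frame of green_bin between -0.06 and 0.06 m and y of wood_stick_0 in the frame of green_bin between -0.095 and 0.095 m and z of wood_stick_0 in the frame of green_bin between -0.01 and 0.05 m and x of wood_stick_1 in the frame of green_bin between -0.06 and 0.06 m and y of wood_stick_1 in the frame of green_bin between -0.095 and 0.095 m and z of wood_stick_1 in the frame of green_bin between -0.01 and 0.05 m and x of wood_stick_2 in the frame of green_bin between -0.06 and 0.06 m and y of wood_stick_2 in the frame of green_bin between -0.095 and 0.095 m and z of wood_stick_2 in the frame of green_bin between -0.01 and 0.05 m), for 0.3 s.
2. the horn button is held down (more than 3.5 of its 6 mm) for two seconds without a break (value of joint horn above 0.0035 m), for 1.9 s.
3. the horn button is let come up (value of joint horn below 0.001 m), for 0.2 s.
At the end, for the whole second after the job is handed in: every machine head present lies in the blue bin, every marker in the yellow bin, every stick in the green bin (origin inside the walls and under 50 mm above its underside, so not across the rim), all at rest; the horn button is up (within 1 mm) (all of step 1 and value of joint horn below 0.001 m and linear speed of each of machine_head_0, machine_head_1, machine_head_2, wood_stick_0, wood_stick_1, wood_stick_2, marker_0, marker_1 below 0.03 m/s); the robot touches nothing.
It fails at once if the peg winder was shifted by more than 5 cm (distance of peg_winder from where it was at the start of the episode above 0.05 m).
It fails at once if the nylon hammer was shifted by more than 5 cm (distance of nylon_hammer from where it was at the start of the episode above 0.05 m).
Of machine_head_0, machine_head_1, machine_head_2, wood_stick_0, wood_stick_1, wood_stick_2, marker_0, marker_1 only 6 to 8 are there at a start; the rules pass over those that are not, and their reading is None.
At some moment in a run one of machine_head_0, machine_head_1, machine_head_2, wood_stick_0, wood_stick_1, wood_stick_2, marker_0, marker_1 may be knocked a few centimetres aside while the robot is not near it.
Once in a run the grip may slacken for a moment while it holds something.
It also fails if it takes over 208 s, if anything falls off the work surface, if the arm or the gripper's body presses on something with over 40 N, if the wrist force passes 120 N, or if a joint passes its speed limit or range.

### The arm

A 6-joint arm with a two-finger parallel gripper is mounted at the origin on a cart in front of the work surface, level with it; the furniture and walls round the work are solid. World frame = base frame: x ahead of the robot, y to its left, z up, the work surface at z = 0. Lengths are in m, angles in degrees, forces in N, time in s.
With the tool pointing down it reaches from about 0.375 to 0.9 m from the base axis. Payload 3.1 kg.
Tool frame: the origin (TCP) lies at the very end of the fingers, on their centre line; the grasp point (between the pads) lies bot.grip_point_offset behind it (bot.grip_point_offset is the distance from the TCP to the grasp point, in m); z points along the fingers, y is the line along which they close (so a half turn about z gives the same grasp; the last joint's range is limited). The gripper opens to 87 mm and grips with 3 to 60 N. Pads are 19 mm wide; open, the fingers measure 117 mm over their backs; the gripper's body (75 mm by 190 mm) begins 51 mm behind the grasp point.
Start: joints at [-80.472, 30.224, 82.088, -0, 67.689, -10.227], TCP at [0.211, -0.588, 0.223] pointing down, gripper open.
Joint ranges: [-176.69, 176.69], [-43.24, 126.21], [12.49, 139.97], [-82, 262], [0, 151.66], [-163.58, 163.58]. Speed limits (degrees/s): [159.86, 159.86, 180, 180, 180, 180].

### API

Orientations are given as a 3x3 rotation matrix whose columns are the frame's x, y, z axes.
In Python, from rig import bot, viewer, ticket gives the robot as it stands.
- The arm moves only by the tool servo_tool, never from a script. Its argument "targets" is a list of rows, each an object with "offset": the shift along the tool's x, y, z in m, a list of three; "dr": the turn, a rotation vector about the tool's x, y, z in degrees, a list of three. In form: [{"offset": [x, y, z], "dr": [ax, ay, az]}, ...]. A call has 1 to 20 rows; each row is the pose to reach, as a shift and turn from the pose commanded when the call began, along the tool's axes at that moment; what a row does not reach only later rows make up. A row lasts 1/12 s, in which the tool goes at most 41.7 mm and 7.16 degrees, less where a joint would pass 70% of its speed; a pose out of reach is approached as far as the arm can. A call with a gripper value outside its range is refused whole. "gripper" is the gripper command: -1 is fully open, 1 is shut, values between are in proportion, set as the call begins (left out, the last holds). The fingers move at their own pace and stop on an object; the grip force is fixed at half the most. Time passes only in rows, so rows that repeat a pose let the fingers close. It gives the time, the measured TCP pose, the force, the opening and the grip force at its end, in the units of the state.
- bot.read_state(): the state, without advancing time (a new reading comes with each control period).
- viewer.capture(name): name is "side" or "top" or "wrist"; returns a dict with "color" (480x640x3 uint8, red, green, blue), "camera_matrix" (3x3 intrinsics, pixels), "R" (3x3) and "t" (3): a world point X has camera coordinates R X + t. Camera axes: x right, y down, z forward; pixel columns grow to the right and rows downward; lengths in m; the calibration is good to about 2 mm. A picture is of the moment at which its call begins. There is no depth.
- ticket.hand_in(): hands the job in; it is judged then, once.
The state is a dict: "time_s": time; "joint_positions": joint angles; "qvel": joint speeds; "tau": joint torques, N m; "position": TCP position; "tcp_rot": TCP orientation; "force": force on the tool from outside, world axes, zero at the start; "moment": the same for the moment, N m; "opening": opening from 0.0 (shut) to 1.0 (fully open); "grasp_force": force on a finger pad.
Only numpy, scipy, OpenCV 4.12 (cv2) and the standard library are available. Lean on these libraries where they do the work, as an engineer would, in place of code of your own. Each camera call takes 0.05 s, during which the arm holds its last target. There are 200 camera calls.

## Working session

There is one attempt and no reset: what is moved stays moved. The work goes in short steps, Python scripts to look and compute and a tool call to move; the robot and the scene stay as the last step left them, time stands still between calls to the robot, and variables do not carry over. Pictures are saved under pics/ and viewed, at most 14 in all, crops included, and the job is handed in when it is done.

Besides the shell and the picture viewer there is one more tool, called after ">>>" by a JSON object that holds its "fn" and its "kwargs", one argument or row to a line. servo_tool: Moves the arm, as the interface text tells. Its arguments: {"type":"object","properties":{"targets":{"type":"array"},"gripper":{"type":"number"}},"required":["targets"]}

```bash
ls; mkdir -p pics
cat > h.py <<'E'
import numpy as np, cv2
from rig import bot, viewer, ticket
def cap(n,f=None):
    c=viewer.capture(n)
    if f: cv2.imwrite('pics/'+f,c['color'][:,:,::-1])
    return c
def ray(c,uv,z):
    uv=np.atleast_2d(np.array(uv,float)); K=np.array(c['camera_matrix']);R=np.array(c['R']);t=np.array(c['t'])
    d=(R.T@np.linalg.inv(K)@np.c_[uv,np.ones(len(uv))].T).T; o=-R.T@t
    return o+d*((z-o[2])/d[:,2])[:,None]
E
python3 - <<'E'
from h import *
s=bot.read_state(); print(s['time_s'],s['position'],np.round(s['tcp_rot'],3),bot.grip_point_offset)
for n in('top','side'):
    c=cap(n,n+'0.png'); print(n,-np.array(c['R']).T@c['t'],np.round(c['R'],2))
E
```

```text
pics
0.0 [ 0.21116768 -0.58749732  0.22157044] [[ 0.941  0.338 -0.   ]
 [ 0.338 -0.941  0.002]
 [ 0.    -0.002 -1.   ]] 0.0187
top [ 4.10184215e-01 -1.15029600e-03  1.41906515e+00] [[ 0.01 -1.   -0.01]
 [-0.99 -0.01 -0.13]
 [ 0.13  0.01 -0.99]]
side [ 0.10804937 -1.43997038  0.80976271] [[ 0.96 -0.29  0.01]
 [-0.12 -0.42 -0.9 ]
 [ 0.27  0.86 -0.44]]
```

View pics/top0.png

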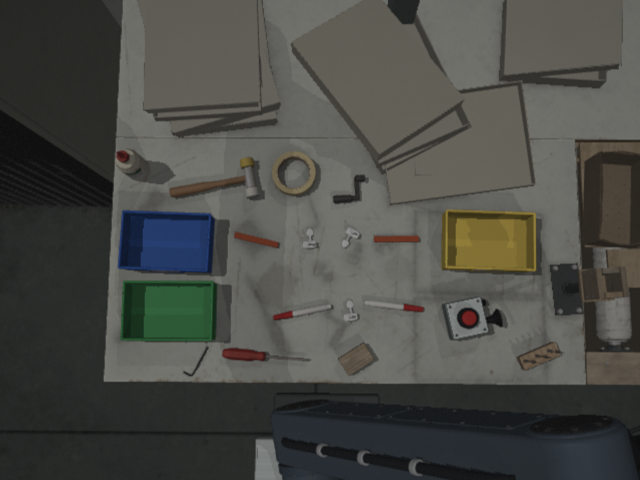

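View pics/side0.png

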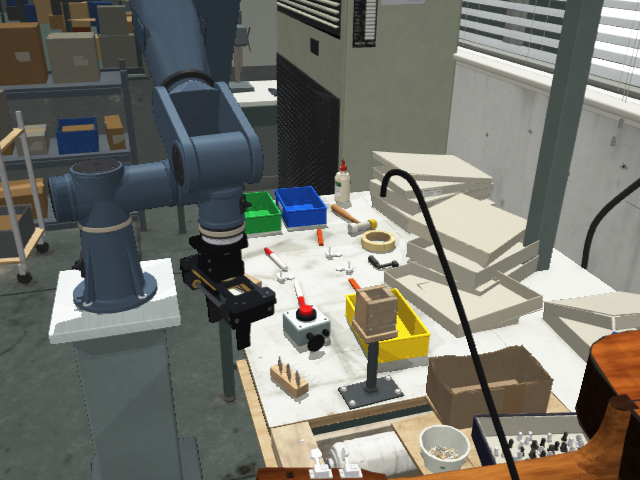

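The top view shows seven parts. The sticks are at (256,240) and (397,239), the heads at (310,238), (350,237) and (350,311), and the markers at (302,312) and (394,305). The bins are at the left (blue, green) and right (yellow), and the horn is at (468,318).

```bash
cat > m.py <<'E'
from h import *
def blobs(mask,amin):
    n,l,st,ce=cv2.connectedComponentsWithStats(mask.astype(np.uint8))
    return [(st[i],np.argwhere(l==i)[:,::-1]) for i in range(1,n) if st[i][4]>=amin]
def axis(P):  # world pts -> centre, long-axis dir angle deg, extents
    r=cv2.minAreaRect((P[:,:2]*1000).astype(np.float32)); b=cv2.boxPoints(r)
    e=[b[1]-b[0],b[2]-b[1]]; e=max(e,key=np.linalg.norm)
    return np.round(r[0],1),round(np.degrees(np.arctan2(e[1],e[0]))%180,1),np.round(r[1],1)
def measure(c):
    hsv=cv2.cvtColor(c['color'],cv2.COLOR_RGB2HSV).astype(int); h,s,v=hsv[...,0],hsv[...,1],hsv[...,2]
    roi=np.zeros(h.shape,bool); roi[205:345,225:435]=1
    for st,p in blobs(roi&(s>110)&((h<15)|(h>172))&(v>60),25):
        print('red/orange',st,np.median(hsv[p[:,1],p[:,0]],0),*axis(ray(c,p,0.008)))
    w=roi&(s<30)&(v>185)
    for st,p in blobs(w,12):
        print('white',st,np.median(hsv[p[:,1],p[:,0]],0),*axis(ray(c,p,0.01)))
    return hsv
E
python3 - <<'E'
from m import *
c=cap('top'); hsv=measure(c)
h,s,v=hsv[...,0],hsv[...,1],hsv[...,2]
for n,m in (('blue',(h>105)&(h<125)&(s>150)),('green',(h>50)&(h<85)&(s>120)),('yel',(h>20)&(h<32)&(s>120))):
    for st,p in blobs(m&(v>30),800): print(n,st,*axis(ray(c,p,0.055)))
r=(s>170)&((h<6)|(h>174)); r[:,:440]=0;r[:,490:]=0;r[:295]=0;r[345:]=0
for st,p in blobs(r,30): print('btn',st,ray(c,p,0.069).mean(0))
im=c['color'][215:335,228:433,::-1]; cv2.imwrite('pics/crop.png',cv2.resize(im,None,fx=3.9,fy=3.9,interpolation=cv2.INTER_CUBIC))
E
```

```text
red/orange [234 232  44  16 243] [  7. 168.  95.] [602.3 166.9] 76.2 [103.7  13.1]
red/orange [374 236  45   6 269] [  7. 171. 103.] [ 606.6 -160.2] 90.3 [ 11.8 102.7]
red/orange [404 304  19   8 104] [  0.  177.5  96. ] [ 446.4 -197.7] 85.2 [42.2 13.7]
red/orange [273 311  20   9 104] [  0. 178.  93.] [426.1 102.3] 102.8 [13.4 43.3]
blue [ 118  211   96   61 5312] [591.5 364.3] 87.9 [209.7 132.9]
green [ 121  281   95   60 5327] [435.8 352.9] 90.3 [130.7 207.9]
yel [ 442  210   94   62 5540] [ 596.6 -362.7] 88.3 [210.  136.2]
btn [462 311  15  14 167] [ 0.42400586 -0.31102613  0.069     ]
```

View pics/crop.png

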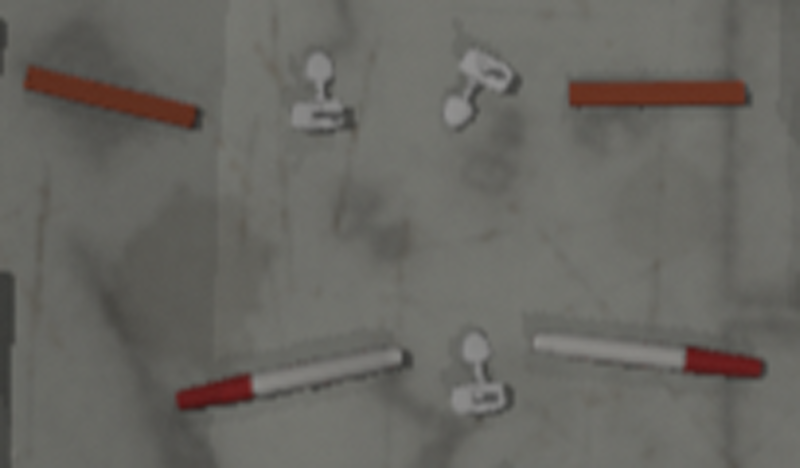

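```bash
cat > p.py <<'E'
from m import *
import sys
BIN={'head':(.592,.368),'stick':(.436,.358),'marker':(.597,-.367)}
def parts(c,roi=(205,225,345,440)):
    r0,c0,r1,c1=roi; k=4
    im=cv2.resize(c['color'],None,fx=k,fy=k,interpolation=cv2.INTER_CUBIC)
    hsv=cv2.cvtColor(im,cv2.COLOR_RGB2HSV).astype(int); h,s,v=hsv[...,0],hsv[...,1],hsv[...,2]
    R=np.zeros(h.shape,bool); R[r0*k:r1*k,c0*k:c1*k]=1
    red=(s>110)&((h<15)|(h>172))&(v>50); wh=(s<45)&(v>138)
    W=lambda p,z:ray(c,(p+.5)/k-.5,z)
    out=[]
    for st,p in blobs(cv2.morphologyEx((R&(red|wh)).astype(np.uint8),cv2.MORPH_CLOSE,np.ones((5,5))),500):
        fr=red[p[:,1],p[:,0]].mean()
        if fr>.75: out.append(('stick',)+axis(W(p,.008)))
        elif fr>.1: out.append(('marker',)+axis(W(p,.0085)))
        else:
            m=np.zeros(h.shape,np.uint8); m[p[:,1],p[:,0]]=1
            for e in range(5,22,2):
                b=sorted(blobs(cv2.erode(m,np.ones((e,e))),20),key=lambda x:-len(x[1]))
                if len(b)>=2: break
            if len(b)<2: out.append(('head?',)+axis(W(p,.012)));continue
            f=W(b[0][1],.014).mean(0)*1000; kn=W(b[1][1],.008).mean(0)*1000; d=kn-f
            out.append(('head',np.round(f[:2],1),round(np.degrees(np.arctan2(d[1],d[0]))+5.8,1),np.round([np.hypot(*d[:2]),len(b[0][1]),len(b[1][1])],1)))
    return out
def go(x,y,z,psi):
    s=bot.read_state(); R=np.array(s['tcp_rot']); cur=np.degrees(np.arctan2(R[1,0],R[0,0]))
    d=R.T@(np.array([x,y,z])-s['position']); a=-((psi-cur+90)%180-90)
    print('t',round(s['time_s'],2),'pos',np.round(s['position'],4),'psi',round(cur,1),'open',round(s['opening'],3),'gf',s['grasp_force'],'J6',round(s['joint_positions'][5],1))
    print('  -> offset',np.round(d,4),'drz',round(a,1))
E
python3 - <<'E'
from p import *
for p in parts(cap('top')): print(*p)
go(.607,-.16,.12,90)
E
```

```text
stick [602.4 166.8] 76.5 [104.6  13.8]
stick [ 606.6 -160.1] 91.0 [ 13.6 104.3]
stick [ 445.2 -198.1] 80.7 [44.6 13.9]
stick [426.9 102.3] 100.6 [14.  44.1]
t 0.2 pos [ 0.2112 -0.5877  0.2219] psi 19.8 open 0.996 gf 0.0 J6 -10.2
  -> offset [ 0.517  -0.2686  0.1024] drz -70.2
```

>>> {"fn": "servo_tool", "kwargs": {
  "targets": [
    {"offset": [0.517, -0.2686, 0.1024], "dr": [0, 0, -70.2]},
    {"offset": [0.517, -0.2686, 0.1024], "dr": [0, 0, -70.2]},
    {"offset": [0.517, -0.2686, 0.1024], "dr": [0, 0, -70.2]},
    {"offset": [0.517, -0.2686, 0.1024], "dr": [0, 0, -70.2]},
    {"offset": [0.517, -0.2686, 0.1024], "dr": [0, 0, -70.2]},
    {"offset": [0.517, -0.2686, 0.1024], "dr": [0, 0, -70.2]},
    {"offset": [0.517, -0.2686, 0.1024], "dr": [0, 0, -70.2]},
    {"offset": [0.517, -0.2686, 0.1024], "dr": [0, 0, -70.2]},
    {"offset": [0.517, -0.2686, 0.1024], "dr": [0, 0, -70.2]},
    {"offset": [0.517, -0.2686, 0.1024], "dr": [0, 0, -70.2]},
    {"offset": [0.517, -0.2686, 0.1024], "dr": [0, 0, -70.2]},
    {"offset": [0.517, -0.2686, 0.1024], "dr": [0, 0, -70.2]},
    {"offset": [0.517, -0.2686, 0.1024], "dr": [0, 0, -70.2]},
    {"offset": [0.517, -0.2686, 0.1024], "dr": [0, 0, -70.2]},
    {"offset": [0.517, -0.2686, 0.1024], "dr": [0, 0, -70.2]},
    {"offset": [0.517, -0.2686, 0.1024], "dr": [0, 0, -70.2]},
    {"offset": [0.517, -0.2686, 0.1024], "dr": [0, 0, -70.2]}
  ],
  "gripper": -0.2
}}

```text
time_s: 1.62
position: [0.6066, -0.1604, 0.1197]
tcp_rot: [[-0.001, 1.0, -0.001], [1.0, 0.001, -0.0], [-0.0, -0.001, -1.0]]
force: [-0.5, -0.1, 0.3]
opening: 0.6
grasp_force: 0.0
```

Run:
```python
from p import *
c=cap('top','top1.png'); cap('wrist','w1.png')
hsv=cv2.cvtColor(c['color'],cv2.COLOR_RGB2HSV)
print(hsv[300:325,300:330,2].max(),np.median(hsv[225:330,240:430,2]),hsv[312,302-4:302+14])
for p in parts(c): print(*p)
go(.6066,-.160,.003,91)
```

```text
97 72.0 [[107  53  77]
 [104  57  76]
 [105  54  76]
 [106  57  76]
 [106  57  76]
 [105  54  76]
 [107  54  76]
 [105  54  75]
 [107  54  75]
 [106  58  75]
 [105  55  74]
 [107  54  75]
 [105  55  74]
 [104  59  74]
 [104  59  73]
 [103  56  73]
 [105  55  74]
 [105  55  74]]
head? [662.8 222. ] 1.5 [43.7 37.5]
head [647.2 113.9] -128.0 [   55. 15044.    29.]
head? [658.6  58.5] 9.6 [54.4 20.5]
head [640.7 -41.7] 183.4 [   44.9 21242.    469. ]
head [592.7  47.9] -5.1 [ 28.4 406.  336. ]
stick [602.5 166.8] 76.4 [104.5  14. ]
head [543.6 220.7] -171.6 [  84.2 4098.   385. ]
head [565.4 121.6] -86.4 [ 21.7 953.   94. ]
head [547.1 -21.6] -132.9 [ 29.8 905.  297. ]
head [505.8 -49.8] 126.3 [ 26.3 169.   25. ]
t 1.72 pos [ 0.6061 -0.1619  0.1203] psi 89.9 open 0.599 gf 0.0 J6 -25.0
  -> offset [0.002  0.0006 0.1173] drz -1.1
```

View pics/w1.png

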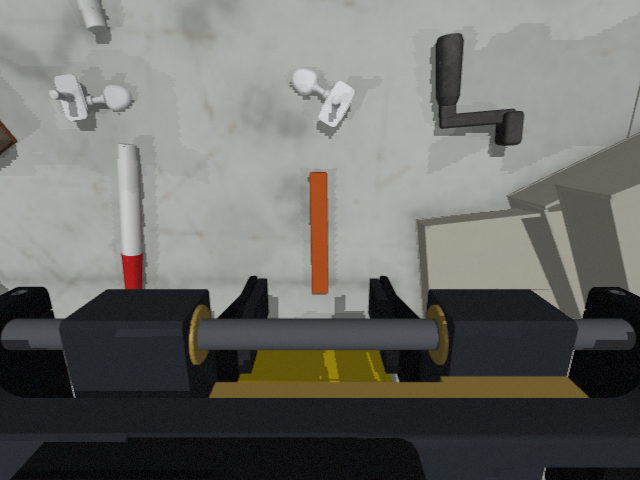

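The wrist view has the stick centred between the fingers (pixel x≈319, finger mid ≈318). I'm descending.

>>> {"fn": "servo_tool", "kwargs": {
  "targets": [
    {"offset": [0.001, 0.0006, 0.04], "dr": [0, 0, -1.1]},
    {"offset": [0.001, 0.0006, 0.08], "dr": [0, 0, -1.1]},
    {"offset": [0.001, 0.0006, 0.1], "dr": [0, 0, -1.1]},
    {"offset": [0.001, 0.0006, 0.117], "dr": [0, 0, -1.1]},
    {"offset": [0.001, 0.0006, 0.117], "dr": [0, 0, -1.1]},
    {"offset": [0.001, 0.0006, 0.117], "dr": [0, 0, -1.1]}
  ]
}}

```text
time_s: 2.22
position: [0.6066, -0.1618, 0.003]
tcp_rot: [[-0.015, 1.0, -0.001], [1.0, 0.015, 0.0], [0.0, -0.001, -1.0]]
force: [0.7, 0.7, -0.0]
opening: 0.602
grasp_force: 0.0
```

>>> {"fn": "servo_tool", "kwargs": {
  "targets": [
    {"offset": [0, 0, 0], "dr": [0, 0, 0]},
    {"offset": [0, 0, 0], "dr": [0, 0, 0]},
    {"offset": [0, 0, 0], "dr": [0, 0, 0]},
    {"offset": [0, 0, 0], "dr": [0, 0, 0]},
    {"offset": [0, 0, 0], "dr": [0, 0, 0]},
    {"offset": [0, 0, 0], "dr": [0, 0, 0]},
    {"offset": [0, 0, 0], "dr": [0, 0, 0]},
    {"offset": [0, 0, 0], "dr": [0, 0, 0]},
    {"offset": [0, 0, -0.04], "dr": [0, 0, 0]},
    {"offset": [0, 0, -0.08], "dr": [0, 0, 0]},
    {"offset": [0, 0, -0.12], "dr": [0, 0, 0]},
    {"offset": [0, 0, -0.14], "dr": [0, 0, 0]}
  ],
  "gripper": 1
}}

```text
time_s: 3.22
position: [0.6099, -0.1604, 0.1477]
tcp_rot: [[-0.019, 1.0, 0.006], [1.0, 0.019, -0.003], [-0.003, 0.006, -1.0]]
force: [1.0, -1.4, 0.2]
opening: 0.161
grasp_force: 30.0
```

>>> {"fn": "servo_tool", "kwargs": {
  "targets": [
    {"offset": [0.521, -0.162, 0], "dr": [0, 0, 0]},
    {"offset": [0.521, -0.162, 0], "dr": [0, 0, 0]},
    {"offset": [0.521, -0.162, 0], "dr": [0, 0, 0]},
    {"offset": [0.521, -0.162, 0], "dr": [0, 0, 0]},
    {"offset": [0.521, -0.162, 0], "dr": [0, 0, 0]},
    {"offset": [0.521, -0.162, 0], "dr": [0, 0, 0]},
    {"offset": [0.521, -0.162, 0], "dr": [0, 0, 0]},
    {"offset": [0.521, -0.162, 0], "dr": [0, 0, 0]},
    {"offset": [0.521, -0.162, 0], "dr": [0, 0, 0]},
    {"offset": [0.521, -0.162, 0], "dr": [0, 0, 0]},
    {"offset": [0.521, -0.162, 0], "dr": [0, 0, 0]},
    {"offset": [0.521, -0.162, 0], "dr": [0, 0, 0]},
    {"offset": [0.521, -0.162, 0], "dr": [0, 0, 0]},
    {"offset": [0.521, -0.162, 0], "dr": [0, 0, 0]},
    {"offset": [0.521, -0.162, 0], "dr": [0, 0, 0]},
    {"offset": [0.521, -0.162, 0], "dr": [0, 0, 0]}
  ]
}}

```text
time_s: 4.55
position: [0.4357, 0.3582, 0.143]
tcp_rot: [[-0.02, 1.0, -0.0], [1.0, 0.02, -0.001], [-0.001, -0.0, -1.0]]
force: [-0.2, -0.6, 0.3]
opening: 0.162
grasp_force: 30.0
```

```bash
sed -i 's/wh=(s<45)&(v>138)/bg=cv2.medianBlur(cv2.resize(np.ascontiguousarray(c["color"].max(2)),None,fx=.5,fy=.5),61); bg=cv2.resize(bg,(h.shape[1],h.shape[0])); wh=(s<90)\&(v>1.3*bg)/' p.py
python3 - <<'E'
from p import *
c=cap('top','top2.png')
for p in parts(c): print(*p)
go(.436,.358,.045,90)
E
```

```text
stick [602.5 166.8] 76.5 [104.5  13.9]
head? [456.  173.9] 90.4 [20.6 24.9]
stick [ 445.2 -198.1] 80.7 [44.6 13.9]
stick [427.2 102.3] 100.1 [14.2 44.1]
head? [369.6  62.3] 90.4 [16.3 41. ]
t 4.6 pos [0.4361 0.3574 0.143 ] psi 91.0 open 0.159 gf 29.999727308750153 J6 27.0
  -> offset [ 0.0007 -0.0001  0.098 ] drz 1.0
```

View pics/top2.png

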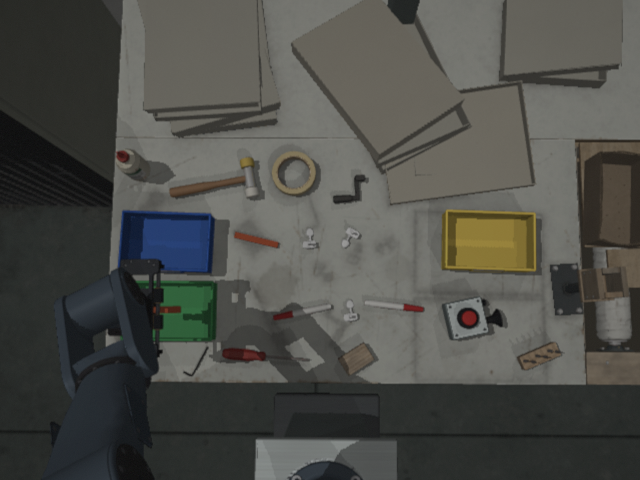

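The held stick is over the green bin, around (168,310). I'm lowering it, releasing and lifting.

>>> {"fn": "servo_tool", "kwargs": {
  "targets": [
    {"offset": [0, 0, 0.04], "dr": [0, 0, 0]},
    {"offset": [0, 0, 0.08], "dr": [0, 0, 0]},
    {"offset": [0, 0, 0.1], "dr": [0, 0, 0]},
    {"offset": [0, 0, 0.1], "dr": [0, 0, 0]},
    {"offset": [0, 0, 0.1], "dr": [0, 0, 0]}
  ]
}}

```text
time_s: 5.02
position: [0.4363, 0.3564, 0.0423]
tcp_rot: [[-0.016, 1.0, -0.003], [1.0, 0.016, -0.001], [-0.001, -0.003, -1.0]]
force: [1.1, 0.2, 0.2]
opening: 0.16
grasp_force: 30.0
```

>>> {"fn": "servo_tool", "kwargs": {
  "targets": [
    {"offset": [0, 0, 0], "dr": [0, 0, 0]},
    {"offset": [0, 0, 0], "dr": [0, 0, 0]},
    {"offset": [0, 0, 0], "dr": [0, 0, 0]},
    {"offset": [0, 0, 0], "dr": [0, 0, 0]},
    {"offset": [0, 0, -0.04], "dr": [0, 0, 0]},
    {"offset": [0, 0, -0.08], "dr": [0, 0, 0]},
    {"offset": [0, 0, -0.12], "dr": [0, 0, 0]},
    {"offset": [0, 0, -0.12], "dr": [0, 0, 0]}
  ],
  "gripper": 0.2
}}

```text
time_s: 5.68
position: [0.4408, 0.3612, 0.1714]
tcp_rot: [[-0.019, 1.0, 0.015], [1.0, 0.019, 0.008], [0.008, 0.015, -1.0]]
force: [1.1, -0.7, 0.0]
opening: 0.399
grasp_force: 0.0
```

Run:
```python
from p import *
c=cap('top')
hsv=cv2.cvtColor(c['color'],cv2.COLOR_RGB2HSV)
print(hsv[225:255,300:322].reshape(-1,3)[np.argsort(-hsv[225:255,300:322,2].ravel())[:120:12]],np.median(hsv[225:255,285:325].reshape(-1,3),0))
print(hsv[305:320,312].tolist())
for p in parts(c): print(*p)
go(.6025,.1668,.10,76.5)
```

```text
[[ 30   4 144]
 [ 15   4 141]
 [ 30   2 141]
 [ 30   4 140]
 [ 30   2 137]
 [ 15   4 134]
 [ 15   4 131]
 [ 30   4 125]
 [ 15   4 122]
 [ 40  13 120]] [ 30.  12. 117.]
[[35, 14, 108], [36, 12, 104], [18, 11, 113], [23, 8, 126], [23, 8, 132], [23, 8, 131], [24, 11, 119], [18, 14, 94], [18, 18, 69], [40, 11, 67], [38, 15, 68], [30, 11, 68], [38, 15, 69], [23, 14, 73], [30, 14, 75]]
stick [602.5 166.8] 76.5 [104.5  13.9]
stick [ 445.2 -198.1] 80.9 [44.6 14. ]
stick [427.2 102.3] 99.8 [14.3 44.1]
head? [367.4  48.1] 90.4 [11.8 34.2]
t 5.73 pos [0.4392 0.3603 0.1685] psi 91.1 open 0.402 gf 0.0 J6 27.0
  -> offset [-0.1969  0.1588  0.0691] drz 14.6
```

>>> {"fn": "servo_tool", "kwargs": {
  "targets": [
    {"offset": [-0.197, 0.159, 0.064], "dr": [0, 0, 14.6]},
    {"offset": [-0.197, 0.159, 0.064], "dr": [0, 0, 14.6]},
    {"offset": [-0.197, 0.159, 0.064], "dr": [0, 0, 14.6]},
    {"offset": [-0.197, 0.159, 0.064], "dr": [0, 0, 14.6]},
    {"offset": [-0.197, 0.159, 0.064], "dr": [0, 0, 14.6]},
    {"offset": [-0.197, 0.159, 0.064], "dr": [0, 0, 14.6]},
    {"offset": [-0.197, 0.159, 0.064], "dr": [0, 0, 14.6]},
    {"offset": [-0.197, 0.159, 0.064], "dr": [0, 0, 14.6]},
    {"offset": [-0.197, 0.159, 0.064], "dr": [0, 0, 14.6]},
    {"offset": [-0.197, 0.159, 0.064], "dr": [0, 0, 14.6]},
    {"offset": [-0.197, 0.159, 0.064], "dr": [0, 0, 14.6]}
  ],
  "gripper": -0.2
}}

```text
time_s: 6.65
position: [0.5971, 0.166, 0.0994]
tcp_rot: [[0.232, 0.973, -0.001], [0.973, -0.232, 0.0], [0.0, -0.001, -1.0]]
force: [0.6, 1.0, -0.3]
opening: 0.6
grasp_force: 0.0
```

```bash
sed -i 's/wh=(s<90)&(v>1.3\*bg)/wh=(s<11)\&(v>1.1*bg)/' p.py
python3 - <<'E'
from p import *
c=cap('top')
for p in parts(c): print(*p)
cap('wrist','w2.png')
go(.6025,.1668,.003,76.5)
E
```

```text
head [621.8 -51.7] -126.3 [ 15. 437.  61.]
stick [594.6 132.7] 75.7 [34.3 13.9]
head [570.6 135.3] 163.9 [23. 70. 64.]
head [ 510.7 -227.8] 19.2 [ 19.8 348.  290. ]
marker [437.4  58.1] 103.9 [ 15.4 134.9]
stick [ 445.  -197.9] 78.5 [44.9 15. ]
head [437.7 -27. ] -131.8 [ 20.3 362.  257. ]
head [435.1 165.2] -155.9 [ 26. 102.  66.]
head [ 419.2 -230. ] -38.7 [ 27.7 527.  150. ]
head [394.9  12.9] 158.9 [  31.6 1213.   270. ]
head [379.4  82.6] -112.6 [22.7 81.  34. ]
head [383.9 -58.6] -37.4 [ 24.1 570.   49. ]
head? [381.2 -90.9] 115.4 [23.5 32.2]
t 6.75 pos [0.5977 0.1659 0.0997] psi 76.6 open 0.601 gf 0.0 J6 18.6
  -> offset [0.002  0.0045 0.0967] drz 0.1
```

>>> {"fn": "servo_tool", "kwargs": {
  "targets": [
    {"offset": [0.002, 0.0045, 0.04], "dr": [0, 0, 0]},
    {"offset": [0.002, 0.0045, 0.08], "dr": [0, 0, 0]},
    {"offset": [0.002, 0.0045, 0.0965], "dr": [0, 0, 0]},
    {"offset": [0.002, 0.0045, 0.0965], "dr": [0, 0, 0]},
    {"offset": [0.002, 0.0045, 0.0965], "dr": [0, 0, 0]}
  ]
}}

```text
time_s: 7.17
position: [0.6029, 0.1663, 0.0026]
tcp_rot: [[0.232, 0.973, -0.0], [0.973, -0.232, 0.0], [-0.0, -0.0, -1.0]]
force: [0.0, 0.6, -0.6]
opening: 0.6
grasp_force: 0.0
```

>>> {"fn": "servo_tool", "kwargs": {
  "targets": [
    {"offset": [0, 0, 0], "dr": [0, 0, 0]},
    {"offset": [0, 0, 0], "dr": [0, 0, 0]},
    {"offset": [0, 0, 0], "dr": [0, 0, 0]},
    {"offset": [0, 0, 0], "dr": [0, 0, 0]},
    {"offset": [0, 0, 0], "dr": [0, 0, 0]},
    {"offset": [0, 0, 0], "dr": [0, 0, 0]},
    {"offset": [0, 0, 0], "dr": [0, 0, 0]},
    {"offset": [0, 0, 0], "dr": [0, 0, 0]},
    {"offset": [0, 0, -0.04], "dr": [0, 0, 0]},
    {"offset": [0, 0, -0.08], "dr": [0, 0, 0]},
    {"offset": [0, 0, -0.12], "dr": [0, 0, 0]},
    {"offset": [0, 0, -0.14], "dr": [0, 0, 0]},
    {"offset": [0, 0, -0.14], "dr": [0, 0, 0]}
  ],
  "gripper": 1
}}

```text
time_s: 8.25
position: [0.6075, 0.1656, 0.1486]
tcp_rot: [[0.234, 0.972, 0.012], [0.972, -0.234, 0.001], [0.004, 0.011, -1.0]]
force: [-0.7, 0.0, -0.3]
opening: 0.163
grasp_force: 30.0
```

Run:
```python
from p import *
go(.436,.358,.143,90)
```

```text
t 8.25 pos [0.6075 0.1656 0.1486] psi 76.5 open 0.163 gf 29.99986320734024 J6 18.6
  -> offset [ 0.1469 -0.2118  0.0038] drz -13.5
```

>>> {"fn": "servo_tool", "kwargs": {
  "targets": [
    {"offset": [0.148, -0.21, 0], "dr": [0, 0, -13.5]},
    {"offset": [0.148, -0.21, 0], "dr": [0, 0, -13.5]},
    {"offset": [0.148, -0.21, 0], "dr": [0, 0, -13.5]},
    {"offset": [0.148, -0.21, 0], "dr": [0, 0, -13.5]},
    {"offset": [0.148, -0.21, 0], "dr": [0, 0, -13.5]},
    {"offset": [0.148, -0.21, 0], "dr": [0, 0, -13.5]},
    {"offset": [0.148, -0.21, 0], "dr": [0, 0, -13.5]},
    {"offset": [0.148, -0.21, 0], "dr": [0, 0, -13.5]},
    {"offset": [0.148, -0.21, 0], "dr": [0, 0, -13.5]},
    {"offset": [0.148, -0.21, 0], "dr": [0, 0, -13.5]},
    {"offset": [0.148, -0.21, 0.04], "dr": [0, 0, -13.5]},
    {"offset": [0.148, -0.21, 0.08], "dr": [0, 0, -13.5]},
    {"offset": [0.148, -0.21, 0.095], "dr": [0, 0, -13.5]},
    {"offset": [0.148, -0.21, 0.095], "dr": [0, 0, -13.5]},
    {"offset": [0.148, -0.21, 0.095], "dr": [0, 0, -13.5]}
  ]
}}

```text
time_s: 9.5
position: [0.435, 0.3568, 0.0468]
tcp_rot: [[0.003, 1.0, -0.002], [1.0, -0.003, -0.001], [-0.001, -0.002, -1.0]]
force: [-0.4, 0.7, -0.2]
opening: 0.16
grasp_force: 30.0
```

>>> {"fn": "servo_tool", "kwargs": {
  "targets": [
    {"offset": [0, 0, 0], "dr": [0, 0, 0]},
    {"offset": [0, 0, 0], "dr": [0, 0, 0]},
    {"offset": [0, 0, 0], "dr": [0, 0, 0]},
    {"offset": [0, 0, 0], "dr": [0, 0, 0]},
    {"offset": [0, 0, -0.04], "dr": [0, 0, 0]},
    {"offset": [0, 0, -0.08], "dr": [0, 0, 0]},
    {"offset": [0, 0, -0.11], "dr": [0, 0, 0]},
    {"offset": [0, 0, -0.11], "dr": [0, 0, 0]},
    {"offset": [0, 0, -0.11], "dr": [0, 0, 0]}
  ],
  "gripper": 0.2
}}

```text
time_s: 10.25
position: [0.4354, 0.3591, 0.1604]
tcp_rot: [[0.0, 1.0, 0.006], [1.0, -0.0, 0.003], [0.003, 0.006, -1.0]]
force: [-0.4, -0.7, -0.2]
opening: 0.398
grasp_force: 0.0
```

Run:
```python
from p import *
c=cap('top')
for p in parts(c): print(*p)
im=c['color'][205:345,115:440,::-1]; cv2.imwrite('pics/c3.png',cv2.resize(im,None,fx=2.4,fy=2.4,interpolation=cv2.INTER_CUBIC))
for uv,z in (((310,244.5),.014),((309.8,232),.008),((353.1,233.2),.014),((345.4,243.7),.008),((351.1,317.3),.014),((349.8,304.2),.008),((302.6,312.2),.0085),((394.4,306.),.0085)): print(ray(c,uv,z)[0].round(4))
go(.437,.058,.12,103.9)
```

```text
head [622.6 -51.9] -126.4 [ 15.2 454.   92. ]
head [619.7  42.3] 166.3 [ 29.2 340.  280. ]
head? [597.2 -40.6] 0.1 [20.6 14.5]
head [425.6 -47.7] -1.8 [ 28.3 496.  399. ]
marker [ 451.9 -153.4] 81.9 [134.9  13.8]
head? [443.7  20.3] 100.6 [ 9.3 56.5]
stick [427.1 102.2] 100.2 [14. 44.]
[0.5906 0.0401 0.014 ]
[0.6209 0.041  0.008 ]
[ 0.6177 -0.0599  0.014 ]
[ 0.5938 -0.0422  0.008 ]
[ 0.4234 -0.0554  0.014 ]
[ 0.4534 -0.0526  0.008 ]
[0.4344 0.0558 0.0085]
[ 0.4499 -0.1551  0.0085]
t 10.3 pos [0.434  0.3584 0.1586] psi 90.0 open 0.4 gf 0.0 J6 28.2
  -> offset [-0.3004  0.0031  0.0384] drz -13.9
```

View pics/c3.png

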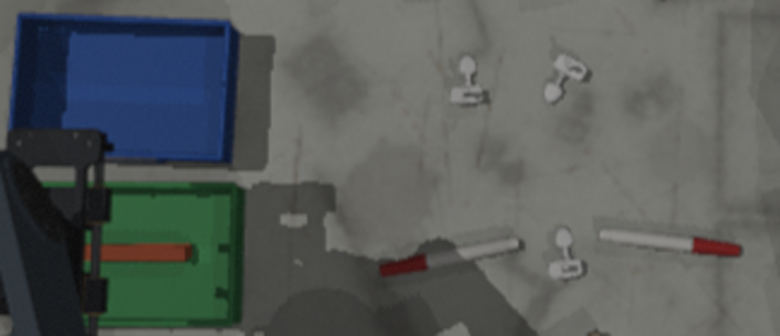

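The view shows one stick in the green bin (the gripper hides the rest of that bin). The other parts haven't moved: marker0 is centred at about (302,312). Marker0 is next.

>>> {"fn": "servo_tool", "kwargs": {
  "targets": [
    {"offset": [-0.301, 0.0015, 0.036], "dr": [0, 0, -12]},
    {"offset": [-0.301, 0.0015, 0.036], "dr": [0, 0, -12]},
    {"offset": [-0.301, 0.0015, 0.036], "dr": [0, 0, -12]},
    {"offset": [-0.301, 0.0015, 0.036], "dr": [0, 0, -12]},
    {"offset": [-0.301, 0.0015, 0.036], "dr": [0, 0, -12]},
    {"offset": [-0.301, 0.0015, 0.036], "dr": [0, 0, -12]},
    {"offset": [-0.301, 0.0015, 0.036], "dr": [0, 0, -12]},
    {"offset": [-0.301, 0.0015, 0.036], "dr": [0, 0, -12]},
    {"offset": [-0.301, 0.0015, 0.036], "dr": [0, 0, -12]},
    {"offset": [-0.301, 0.0015, 0.036], "dr": [0, 0, -12]},
    {"offset": [-0.301, 0.0015, 0.036], "dr": [0, 0, -12]},
    {"offset": [-0.301, 0.0015, 0.036], "dr": [0, 0, -12]}
  ],
  "gripper": -0.2
}}

```text
time_s: 11.3
position: [0.4348, 0.0584, 0.1213]
tcp_rot: [[-0.209, 0.978, -0.001], [0.978, 0.209, 0.0], [0.001, -0.001, -1.0]]
force: [-0.7, 0.1, 0.8]
opening: 0.6
grasp_force: 0.0
```

Run:
```python
from p import *
c=cap('wrist','w3.png')
np.savez('wcal.npz',K=c['camera_matrix'],R=c['R'],t=c['t'])
go(.436,.057,.004,102)
```

```text
t 11.35 pos [0.4349 0.0585 0.1215] psi 102.1 open 0.599 gf 0.0 J6 -19.1
  -> offset [-0.0017  0.0008  0.1175] drz 0.1
```

View pics/w3.png

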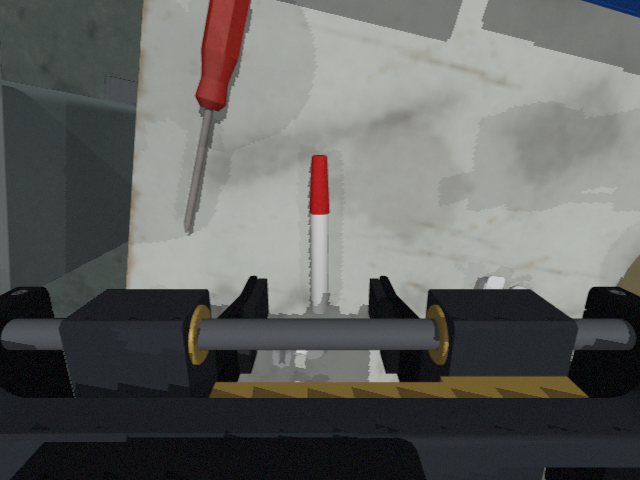

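The wrist view has the marker straight between the fingers (x≈319).

>>> {"fn": "servo_tool", "kwargs": {
  "targets": [
    {"offset": [-0.001, 0.0008, 0.04], "dr": [0, 0, 0]},
    {"offset": [-0.001, 0.0008, 0.08], "dr": [0, 0, 0]},
    {"offset": [-0.001, 0.0008, 0.117], "dr": [0, 0, 0]},
    {"offset": [-0.001, 0.0008, 0.117], "dr": [0, 0, 0]},
    {"offset": [-0.001, 0.0008, 0.117], "dr": [0, 0, 0]}
  ]
}}

```text
time_s: 11.77
position: [0.4364, 0.0574, 0.0034]
tcp_rot: [[-0.209, 0.978, -0.001], [0.978, 0.209, 0.0], [0.001, -0.001, -1.0]]
force: [-0.4, 0.8, -0.2]
opening: 0.599
grasp_force: 0.0
```

>>> {"fn": "servo_tool", "kwargs": {
  "targets": [
    {"offset": [0, 0, 0], "dr": [0, 0, 0]},
    {"offset": [0, 0, 0], "dr": [0, 0, 0]},
    {"offset": [0, 0, 0], "dr": [0, 0, 0]},
    {"offset": [0, 0, 0], "dr": [0, 0, 0]},
    {"offset": [0, 0, 0], "dr": [0, 0, 0]},
    {"offset": [0, 0, 0], "dr": [0, 0, 0]},
    {"offset": [0, 0, 0], "dr": [0, 0, 0]},
    {"offset": [0, 0, 0], "dr": [0, 0, 0]},
    {"offset": [0, 0, -0.04], "dr": [0, 0, 0]},
    {"offset": [0, 0, -0.08], "dr": [0, 0, 0]},
    {"offset": [0, 0, -0.12], "dr": [0, 0, 0]},
    {"offset": [0, 0, -0.14], "dr": [0, 0, 0]},
    {"offset": [0, 0, -0.14], "dr": [0, 0, 0]}
  ],
  "gripper": 1
}}

```text
time_s: 12.85
position: [0.4391, 0.0561, 0.1485]
tcp_rot: [[-0.207, 0.978, 0.009], [0.978, 0.207, -0.001], [-0.003, 0.009, -1.0]]
force: [0.2, -0.6, -0.1]
opening: 0.168
grasp_force: 30.0
```

Run:
```python
from p import *
go(.607,-.367,.143,90)
c=cap('top')
for p in parts(c): print(*p)
```

```text
t 12.85 pos [0.4391 0.0561 0.1485] psi 102.0 open 0.168 gf 29.99139055609703 J6 -19.2
  -> offset [-0.4487  0.0765  0.0076] drz 12.0
head [622.5 -51.7] -125.9 [ 15.2 362.   52. ]
head [619.6  42.5] 168.1 [ 28.9 296.  290. ]
head? [597.2 -40.3] 0.1 [21.7 15.1]
head? [564.1 212.5] 120.4 [19.9 31.5]
head [566.9 132.6] 144.2 [ 21.2 142.   76. ]
head [495.7 196.7] 181.4 [ 14.1 106.   74. ]
head [ 502.  -127.1] 98.9 [ 9.3 46.  23. ]
head [458.  185.5] 168.5 [ 46.2 193.  102. ]
head? [452.5 -52. ] 40.1 [25.1 13.5]
marker [ 450.  -160.3] 81.8 [120.8  15.7]
head [425.5 -60.2] 101.8 [ 16.3 403.  274. ]
head? [375.  149.4] 24.8 [41.7 23.4]
```

>>> {"fn": "servo_tool", "kwargs": {
  "targets": [
    {"offset": [-0.449, 0.079, 0], "dr": [0, 0, 12]},
    {"offset": [-0.449, 0.079, 0], "dr": [0, 0, 12]},
    {"offset": [-0.449, 0.079, 0], "dr": [0, 0, 12]},
    {"offset": [-0.449, 0.079, 0], "dr": [0, 0, 12]},
    {"offset": [-0.449, 0.079, 0], "dr": [0, 0, 12]},
    {"offset": [-0.449, 0.079, 0], "dr": [0, 0, 12]},
    {"offset": [-0.449, 0.079, 0], "dr": [0, 0, 12]},
    {"offset": [-0.449, 0.079, 0], "dr": [0, 0, 12]},
    {"offset": [-0.449, 0.079, 0], "dr": [0, 0, 12]},
    {"offset": [-0.449, 0.079, 0], "dr": [0, 0, 12]},
    {"offset": [-0.449, 0.079, 0], "dr": [0, 0, 12]},
    {"offset": [-0.449, 0.079, 0], "dr": [0, 0, 12]},
    {"offset": [-0.449, 0.079, 0], "dr": [0, 0, 12]},
    {"offset": [-0.449, 0.079, 0.04], "dr": [0, 0, 12]},
    {"offset": [-0.449, 0.079, 0.08], "dr": [0, 0, 12]},
    {"offset": [-0.449, 0.079, 0.1], "dr": [0, 0, 12]},
    {"offset": [-0.449, 0.079, 0.1], "dr": [0, 0, 12]},
    {"offset": [-0.449, 0.079, 0.1], "dr": [0, 0, 12]}
  ]
}}

```text
time_s: 14.4
position: [0.6048, -0.3638, 0.0421]
tcp_rot: [[-0.0, 1.0, -0.005], [1.0, 0.0, 0.004], [0.004, -0.005, -1.0]]
force: [1.1, -0.2, 0.2]
opening: 0.165
grasp_force: 30.0
```

>>> {"fn": "servo_tool", "kwargs": {
  "targets": [
    {"offset": [0, 0, 0], "dr": [0, 0, 0]},
    {"offset": [0, 0, 0], "dr": [0, 0, 0]},
    {"offset": [0, 0, 0], "dr": [0, 0, 0]},
    {"offset": [0, 0, 0], "dr": [0, 0, 0]},
    {"offset": [0, 0, -0.04], "dr": [0, 0, 0]},
    {"offset": [0, 0, -0.08], "dr": [0, 0, 0]},
    {"offset": [0, 0, -0.11], "dr": [0, 0, 0]},
    {"offset": [0, 0, -0.11], "dr": [0, 0, 0]},
    {"offset": [0, 0, -0.11], "dr": [0, 0, 0]}
  ],
  "gripper": 0.2
}}

```text
time_s: 15.15
position: [0.6082, -0.3678, 0.1588]
tcp_rot: [[0.001, 1.0, 0.006], [1.0, -0.001, -0.005], [-0.005, 0.006, -1.0]]
force: [-0.2, 0.7, -0.9]
opening: 0.4
grasp_force: 0.0
```

Run:
```python
from p import *
c=cap('top')
for p in parts(c): print(*p)
im=c['color'][205:345,115:440,::-1]; cv2.imwrite('pics/c4.png',cv2.resize(im,None,fx=2.4,fy=2.4,interpolation=cv2.INTER_CUBIC))
go(.45,-.154,.12,82)
```

```text
head [622.6 -51.8] -126.6 [ 15.3 354.   52. ]
head [619.7  42.3] 168.5 [ 29. 347. 317.]
head? [596.6 -41.8] 115.8 [16.  20.5]
head [ 572.  -226.8] 162.7 [ 19.4 328.  257. ]
head [440.2 168.6] 52.0 [15.3 82.  61. ]
head [418.8  18.3] -1.9 [ 16.9 215.   95. ]
head [364.  47.] 91.6 [22.4 47.  40. ]
head [380.4  80.9] 44.2 [ 12.3 164.   29. ]
t 15.2 pos [ 0.6069 -0.3667  0.1563] psi 90.0 open 0.396 gf 0.0 J6 -40.1
  -> offset [ 0.2127 -0.1571  0.0356] drz 8.0
```

View pics/c4.png

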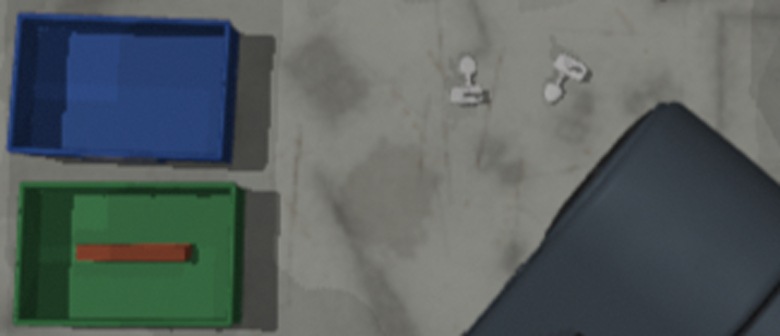

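The green bin shows sticks at crop (133,252), apparently stacked. The heads are unchanged. Marker1 is next.

>>> {"fn": "servo_tool", "kwargs": {
  "targets": [
    {"offset": [0.2127, -0.157, 0.034], "dr": [0, 0, 8]},
    {"offset": [0.2127, -0.157, 0.034], "dr": [0, 0, 8]},
    {"offset": [0.2127, -0.157, 0.034], "dr": [0, 0, 8]},
    {"offset": [0.2127, -0.157, 0.034], "dr": [0, 0, 8]},
    {"offset": [0.2127, -0.157, 0.034], "dr": [0, 0, 8]},
    {"offset": [0.2127, -0.157, 0.034], "dr": [0, 0, 8]},
    {"offset": [0.2127, -0.157, 0.034], "dr": [0, 0, 8]},
    {"offset": [0.2127, -0.157, 0.034], "dr": [0, 0, 8]},
    {"offset": [0.2127, -0.157, 0.034], "dr": [0, 0, 8]},
    {"offset": [0.2127, -0.157, 0.034], "dr": [0, 0, 8]}
  ],
  "gripper": -0.2
}}

```text
time_s: 16.03
position: [0.4509, -0.1547, 0.1204]
tcp_rot: [[0.14, 0.99, 0.001], [0.99, -0.14, -0.001], [-0.001, 0.001, -1.0]]
force: [0.2, -0.6, 0.6]
opening: 0.598
grasp_force: 0.0
```

Run:
```python
from p import *
c=cap('wrist','w4.png')
t=cap('top')
for p in parts(t): print(*p)
go(.45,-.154,.004,82)
```

```text
head [623.3 -51.3] -126.6 [ 16.6 405.   53. ]
head [619.8  42.4] 166.7 [ 28.9 310.  245. ]
head? [ 576.6 -227.8] 89.1 [18.  16.8]
head [448.2 173.4] 45.5 [ 32.1 653.  251. ]
head [ 456.8 -101.5] 152.2 [ 82.7 943.  770. ]
head [433.  -53.9] -42.2 [  31.9 2335.    37. ]
head? [445.9 -27.9] 5.0 [33.4 17.6]
head [397.4  10.7] 24.3 [  33.7 1484.    87. ]
t 16.13 pos [ 0.4513 -0.1553  0.1206] psi 81.9 open 0.599 gf 0.0 J6 -24.3
  -> offset [ 0.0012 -0.0017  0.1166] drz -0.1
```

View pics/w4.png

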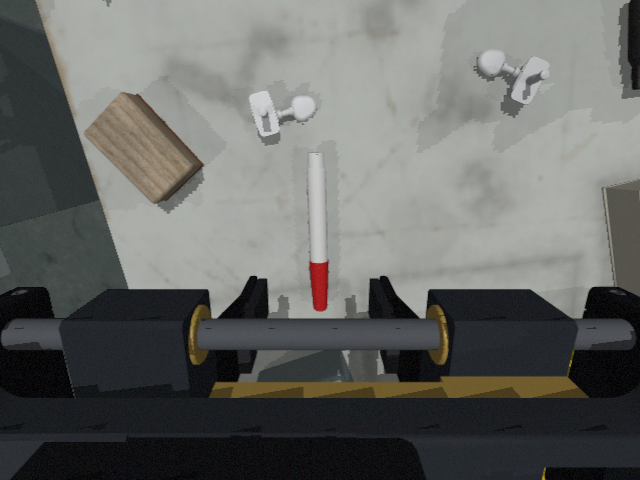

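The marker is centred between the fingers: rows 152 to 310, x≈318. Head C (flange at 265,113, knob at 303,108) and head B (flange at 530,80, knob at 491,64) are also in view, so I'll compute their positions from the calibration.

>>> {"fn": "servo_tool", "kwargs": {
  "targets": [
    {"offset": [0.001, -0.0017, 0.04], "dr": [0, 0, 0]},
    {"offset": [0.001, -0.0017, 0.08], "dr": [0, 0, 0]},
    {"offset": [0.001, -0.0017, 0.1165], "dr": [0, 0, 0]},
    {"offset": [0.001, -0.0017, 0.1165], "dr": [0, 0, 0]},
    {"offset": [0.001, -0.0017, 0.1165], "dr": [0, 0, 0]}
  ]
}}

```text
time_s: 16.55
position: [0.4499, -0.1543, 0.0028]
tcp_rot: [[0.141, 0.99, 0.001], [0.99, -0.141, -0.001], [-0.001, 0.001, -1.0]]
force: [0.5, -0.3, 0.2]
opening: 0.596
grasp_force: 0.0
```

>>> {"fn": "servo_tool", "kwargs": {
  "targets": [
    {"offset": [0, 0, 0], "dr": [0, 0, 0]},
    {"offset": [0, 0, 0], "dr": [0, 0, 0]},
    {"offset": [0, 0, 0], "dr": [0, 0, 0]},
    {"offset": [0, 0, 0], "dr": [0, 0, 0]},
    {"offset": [0, 0, 0], "dr": [0, 0, 0]},
    {"offset": [0, 0, 0], "dr": [0, 0, 0]},
    {"offset": [0, 0, 0], "dr": [0, 0, 0]},
    {"offset": [0, 0, 0], "dr": [0, 0, 0]},
    {"offset": [0, 0, -0.04], "dr": [0, 0, 0]},
    {"offset": [0, 0, -0.08], "dr": [0, 0, 0]},
    {"offset": [0, 0, -0.12], "dr": [0, 0, 0]},
    {"offset": [0, 0, -0.14], "dr": [0, 0, 0]},
    {"offset": [0, 0, -0.14], "dr": [0, 0, 0]}
  ],
  "gripper": 1
}}

```text
time_s: 17.63
position: [0.4508, -0.1539, 0.1484]
tcp_rot: [[0.14, 0.99, 0.008], [0.99, -0.14, -0.005], [-0.004, 0.009, -1.0]]
force: [0.2, -0.3, -0.6]
opening: 0.164
grasp_force: 30.0
```

Run:
```python
from p import *
go(.585,-.367,.143,90)
```

```text
t 17.63 pos [ 0.4508 -0.1539  0.1484] psi 82.0 open 0.164 gf 29.953079149418045 J6 -24.3
  -> offset [-0.1923  0.1625  0.0076] drz -8.0
```

>>> {"fn": "servo_tool", "kwargs": {
  "targets": [
    {"offset": [-0.192, 0.162, 0], "dr": [0, 0, -8]},
    {"offset": [-0.192, 0.162, 0], "dr": [0, 0, -8]},
    {"offset": [-0.192, 0.162, 0], "dr": [0, 0, -8]},
    {"offset": [-0.192, 0.162, 0], "dr": [0, 0, -8]},
    {"offset": [-0.192, 0.162, 0], "dr": [0, 0, -8]},
    {"offset": [-0.192, 0.162, 0], "dr": [0, 0, -8]},
    {"offset": [-0.192, 0.162, 0], "dr": [0, 0, -8]},
    {"offset": [-0.192, 0.162, 0], "dr": [0, 0, -8]},
    {"offset": [-0.192, 0.162, 0], "dr": [0, 0, -8]},
    {"offset": [-0.192, 0.162, 0.04], "dr": [0, 0, -8]},
    {"offset": [-0.192, 0.162, 0.08], "dr": [0, 0, -8]},
    {"offset": [-0.192, 0.162, 0.092], "dr": [0, 0, -8]},
    {"offset": [-0.192, 0.162, 0.092], "dr": [0, 0, -8]},
    {"offset": [-0.192, 0.162, 0.092], "dr": [0, 0, -8]}
  ]
}}

```text
time_s: 18.8
position: [0.5813, -0.364, 0.052]
tcp_rot: [[-0.0, 1.0, -0.002], [1.0, 0.0, 0.001], [0.001, -0.002, -1.0]]
force: [0.9, -0.2, 1.1]
opening: 0.165
grasp_force: 30.0
```

>>> {"fn": "servo_tool", "kwargs": {
  "targets": [
    {"offset": [0, 0, 0], "dr": [0, 0, 0]},
    {"offset": [0, 0, 0], "dr": [0, 0, 0]},
    {"offset": [0, 0, 0], "dr": [0, 0, 0]},
    {"offset": [0, 0, 0], "dr": [0, 0, 0]},
    {"offset": [0, 0, -0.04], "dr": [0, 0, 0]},
    {"offset": [0, 0, -0.08], "dr": [0, 0, 0]},
    {"offset": [0, 0, -0.11], "dr": [0, 0, 0]},
    {"offset": [0, 0, -0.11], "dr": [0, 0, 0]},
    {"offset": [0, 0, -0.11], "dr": [0, 0, 0]}
  ],
  "gripper": 0.2
}}

```text
time_s: 19.55
position: [0.5832, -0.3665, 0.1659]
tcp_rot: [[0.001, 1.0, 0.005], [1.0, -0.001, -0.005], [-0.005, 0.005, -1.0]]
force: [-0.9, -0.2, 0.3]
opening: 0.4
grasp_force: 0.0
```

Run:
```python
from p import *
# heads: flange centre, knob centre from top view (earlier pixels)
for n,f,k in (('A',(.5906,.0401),(.6209,.041)),('B',(.6177,-.0599),(.5938,-.0422)),('C',(.4234,-.0554),(.4534,-.0526))):
    d=np.subtract(k,f); print(n,f,np.hypot(*d),'bodyx',np.degrees(np.arctan2(d[1],d[0]))+5.8)
go(.6177,-.0599,.12,149)
```

```text
A (0.5906, 0.0401) 0.0303133633897659 bodyx 7.501354605326133
B (0.6177, -0.0599) 0.029740544715926128 bodyx 149.27687822446106
C (0.4234, -0.0554) 0.030130383336426397 bodyx 11.132158881659546
t 19.55 pos [ 0.5832 -0.3665  0.1659] psi 90.0 open 0.4 gf 0.0 J6 -41.4
  -> offset [0.3068 0.034  0.0446] drz -59.0
```

>>> {"fn": "servo_tool", "kwargs": {
  "targets": [
    {"offset": [0.3068, 0.0345, 0.0446], "dr": [0, 0, -59]},
    {"offset": [0.3068, 0.0345, 0.0446], "dr": [0, 0, -59]},
    {"offset": [0.3068, 0.0345, 0.0446], "dr": [0, 0, -59]},
    {"offset": [0.3068, 0.0345, 0.0446], "dr": [0, 0, -59]},
    {"offset": [0.3068, 0.0345, 0.0446], "dr": [0, 0, -59]},
    {"offset": [0.3068, 0.0345, 0.0446], "dr": [0, 0, -59]},
    {"offset": [0.3068, 0.0345, 0.0446], "dr": [0, 0, -59]},
    {"offset": [0.3068, 0.0345, 0.0446], "dr": [0, 0, -59]},
    {"offset": [0.3068, 0.0345, 0.0446], "dr": [0, 0, -59]},
    {"offset": [0.3068, 0.0345, 0.0446], "dr": [0, 0, -59]},
    {"offset": [0.3068, 0.0345, 0.0446], "dr": [0, 0, -59]},
    {"offset": [0.3068, 0.0345, 0.0446], "dr": [0, 0, -59]},
    {"offset": [0.3068, 0.0345, 0.0446], "dr": [0, 0, -59]},
    {"offset": [0.3068, 0.0345, 0.0446], "dr": [0, 0, -59]}
  ],
  "gripper": -0.4
}}

```text
time_s: 20.72
position: [0.6164, -0.0596, 0.1175]
tcp_rot: [[-0.856, 0.518, -0.0], [0.518, 0.856, -0.0], [-0.0, -0.0, -1.0]]
force: [-0.2, -0.3, 0.6]
opening: 0.703
grasp_force: 0.0
```

```bash
cat >> p.py <<'E'
def proj(c,X):
    p=np.array(c['camera_matrix'])@(np.array(c['R'])@X+c['t']); return (p[:2]/p[2]).round(1)
def head(f,psi,c):  # predicted pixels of flange centre, post top, knob centre
    a=np.radians(psi); ex=np.array([np.cos(a),np.sin(a),0]); ey=np.array([-np.sin(a),np.cos(a),0]); f=np.array([*f,0])
    for n,o in (('flange',f+[0,0,.014]),('posttop',f+.0005*ex+[0,0,.032]),('knob',f+.0295*ex-.003*ey+[0,0,.008]),('f+y',f+.016*ey+[0,0,.014]),('f-y',f-.016*ey+[0,0,.014])): print(n,proj(c,o))
E
python3 - <<'E'
from p import *
c=cap('wrist'); cv2.imwrite('pics/w5.png',cv2.resize(c['color'][60:320,200:440,::-1],None,fx=2.3,fy=2.3))
t=cap('top')
for p in parts(t): print(*p)
head((.6177,-.0599),149,c)
go(.6177,-.0599,.004,149)
E
```

```text
head [605.6  46.2] 176.7 [  54.2 1853.    85. ]
head [624.9 -30.4] 82.7 [ 24.6 115.   48. ]
head? [ 485.  -116.3] 164.5 [ 13.  165.2]
head [538.6 155.9] -123.8 [ 9.9 62.  28. ]
head [ 450.8 -161.1] -28.7 [ 15.4 182.  105. ]
head? [ 432.5 -239.2] 128.1 [17.  39.1]
head [ 403.4 -163.7] -142.8 [ 16.2 143.   83. ]
head [ 406.3 -224.5] 184.8 [ 14.1 143.   93. ]
head? [ 382.7 -130.5] 12.3 [36.5 20.4]
flange [318.4 241.2]
posttop [318.4 247.3]
knob [322.  203.9]
f+y [298.7 241.2]
f-y [338.1 241.1]
t 20.82 pos [ 0.6165 -0.0593  0.1176] psi 148.9 open 0.702 gf 0.0 J6 -74.7
  -> offset [-1.400e-03  1.000e-04  1.136e-01] drz -0.1
```

View pics/w5.png

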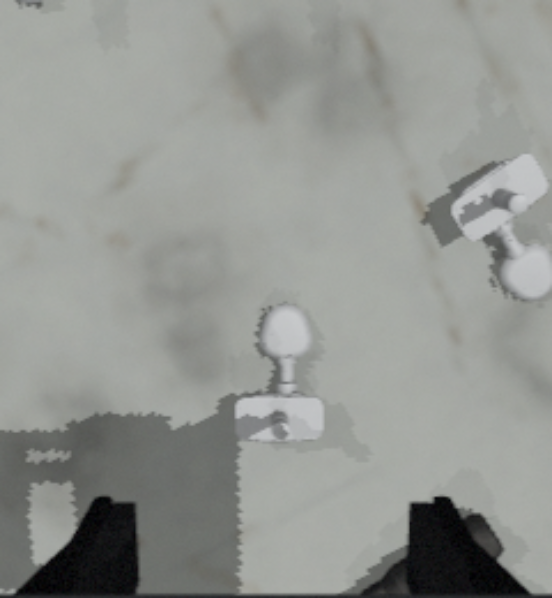

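The flange sits at crop (279,418) against a predicted (272,417), so it lies about 2.5 mm to tool +y. The angle is good, and the winder at lower right is clear of the fingers.

>>> {"fn": "servo_tool", "kwargs": {
  "targets": [
    {"offset": [-0.001, 0.0025, 0.04], "dr": [0, 0, 0]},
    {"offset": [-0.001, 0.0025, 0.08], "dr": [0, 0, 0]},
    {"offset": [-0.001, 0.0025, 0.113], "dr": [0, 0, 0]},
    {"offset": [-0.001, 0.0025, 0.113], "dr": [0, 0, 0]},
    {"offset": [-0.001, 0.0025, 0.113], "dr": [0, 0, 0]}
  ]
}}

```text
time_s: 21.23
position: [0.6187, -0.0573, 0.0038]
tcp_rot: [[-0.856, 0.516, -0.001], [0.516, 0.856, 0.0], [0.001, -0.0, -1.0]]
force: [0.4, -0.1, 0.1]
opening: 0.695
grasp_force: 0.0
```

>>> {"fn": "servo_tool", "kwargs": {
  "targets": [
    {"offset": [0, 0, 0], "dr": [0, 0, 0]},
    {"offset": [0, 0, 0], "dr": [0, 0, 0]},
    {"offset": [0, 0, 0], "dr": [0, 0, 0]},
    {"offset": [0, 0, 0], "dr": [0, 0, 0]},
    {"offset": [0, 0, 0], "dr": [0, 0, 0]},
    {"offset": [0, 0, 0], "dr": [0, 0, 0]},
    {"offset": [0, 0, 0], "dr": [0, 0, 0]},
    {"offset": [0, 0, 0], "dr": [0, 0, 0]},
    {"offset": [0, 0, -0.04], "dr": [0, 0, 0]},
    {"offset": [0, 0, -0.08], "dr": [0, 0, 0]},
    {"offset": [0, 0, -0.12], "dr": [0, 0, 0]},
    {"offset": [0, 0, -0.14], "dr": [0, 0, 0]},
    {"offset": [0, 0, -0.14], "dr": [0, 0, 0]}
  ],
  "gripper": 1
}}

```text
time_s: 22.32
position: [0.6223, -0.0577, 0.1503]
tcp_rot: [[-0.857, 0.515, 0.011], [0.515, 0.857, -0.003], [-0.011, 0.003, -1.0]]
force: [0.3, 0.1, 0.3]
opening: 0.323
grasp_force: 30.0
```

Run:
```python
from p import *
go(.592,.418,.145,90)
```

```text
t 22.32 pos [ 0.6223 -0.0577  0.1503] psi 149.0 open 0.323 gf 29.999844919348106 J6 -74.5
  -> offset [0.2712 0.3919 0.0036] drz 59.0
```

>>> {"fn": "servo_tool", "kwargs": {
  "targets": [
    {"offset": [0.26, 0.3775, 0], "dr": [0, 0, 59]},
    {"offset": [0.26, 0.3775, 0], "dr": [0, 0, 59]},
    {"offset": [0.26, 0.3775, 0], "dr": [0, 0, 59]},
    {"offset": [0.26, 0.3775, 0], "dr": [0, 0, 59]},
    {"offset": [0.26, 0.3775, 0], "dr": [0, 0, 59]},
    {"offset": [0.26, 0.3775, 0], "dr": [0, 0, 59]},
    {"offset": [0.26, 0.3775, 0], "dr": [0, 0, 59]},
    {"offset": [0.26, 0.3775, 0], "dr": [0, 0, 59]},
    {"offset": [0.26, 0.3775, 0], "dr": [0, 0, 59]},
    {"offset": [0.26, 0.3775, 0], "dr": [0, 0, 59]},
    {"offset": [0.26, 0.3775, 0], "dr": [0, 0, 59]},
    {"offset": [0.26, 0.3775, 0], "dr": [0, 0, 59]},
    {"offset": [0.26, 0.3775, 0], "dr": [0, 0, 59]},
    {"offset": [0.26, 0.3775, 0], "dr": [0, 0, 59]},
    {"offset": [0.26, 0.3775, 0.04], "dr": [0, 0, 59]},
    {"offset": [0.26, 0.3775, 0.08], "dr": [0, 0, 59]},
    {"offset": [0.26, 0.3775, 0.105], "dr": [0, 0, 59]},
    {"offset": [0.26, 0.3775, 0.105], "dr": [0, 0, 59]},
    {"offset": [0.26, 0.3775, 0.105], "dr": [0, 0, 59]}
  ]
}}

```text
time_s: 23.9
position: [0.5897, 0.3979, 0.0375]
tcp_rot: [[0.003, 1.0, -0.005], [1.0, -0.003, -0.003], [-0.003, -0.005, -1.0]]
force: [-0.5, 0.5, 0.0]
opening: 0.321
grasp_force: 30.0
```

>>> {"fn": "servo_tool", "kwargs": {
  "targets": [
    {"offset": [0, 0, 0], "dr": [0, 0, 0]},
    {"offset": [0, 0, 0], "dr": [0, 0, 0]},
    {"offset": [0, 0, 0], "dr": [0, 0, 0]},
    {"offset": [0, 0, 0], "dr": [0, 0, 0]},
    {"offset": [0, 0, -0.04], "dr": [0, 0, 0]},
    {"offset": [0, 0, -0.08], "dr": [0, 0, 0]},
    {"offset": [0, 0, -0.11], "dr": [0, 0, 0]},
    {"offset": [0, 0, -0.11], "dr": [0, 0, 0]},
    {"offset": [0, 0, -0.11], "dr": [0, 0, 0]}
  ],
  "gripper": 0
}}

```text
time_s: 24.65
position: [0.5924, 0.4018, 0.1539]
tcp_rot: [[0.0, 1.0, 0.007], [1.0, -0.0, 0.003], [0.003, 0.007, -1.0]]
force: [-0.6, 0.9, -0.0]
opening: 0.504
grasp_force: 0.0
```

Run:
```python
from p import *
go(.5906,.0386,.12,7.5)
```

```text
t 24.65 pos [0.5924 0.4018 0.1539] psi 90.0 open 0.504 gf 0.0 J6 25.2
  -> offset [-0.3633 -0.0019  0.0327] drz 82.5
```

>>> {"fn": "servo_tool", "kwargs": {
  "targets": [
    {"offset": [-0.359, 0, 0.031], "dr": [0, 0, 82.5]},
    {"offset": [-0.359, 0, 0.031], "dr": [0, 0, 82.5]},
    {"offset": [-0.359, 0, 0.031], "dr": [0, 0, 82.5]},
    {"offset": [-0.359, 0, 0.031], "dr": [0, 0, 82.5]},
    {"offset": [-0.359, 0, 0.031], "dr": [0, 0, 82.5]},
    {"offset": [-0.359, 0, 0.031], "dr": [0, 0, 82.5]},
    {"offset": [-0.359, 0, 0.031], "dr": [0, 0, 82.5]},
    {"offset": [-0.359, 0, 0.031], "dr": [0, 0, 82.5]},
    {"offset": [-0.359, 0, 0.031], "dr": [0, 0, 82.5]},
    {"offset": [-0.359, 0, 0.031], "dr": [0, 0, 82.5]},
    {"offset": [-0.359, 0, 0.031], "dr": [0, 0, 82.5]},
    {"offset": [-0.359, 0, 0.031], "dr": [0, 0, 82.5]},
    {"offset": [-0.359, 0, 0.031], "dr": [0, 0, 82.5]},
    {"offset": [-0.359, 0, 0.031], "dr": [0, 0, 82.5]},
    {"offset": [-0.359, 0, 0.031], "dr": [0, 0, 82.5]}
  ],
  "gripper": -0.4
}}

```text
time_s: 25.9
position: [0.5896, 0.042, 0.1179]
tcp_rot: [[0.991, 0.132, -0.001], [0.132, -0.991, 0.0], [-0.001, -0.0, -1.0]]
force: [0.6, 0.3, 0.3]
opening: 0.697
grasp_force: 0.0
```

Run:
```python
from p import *
c=cap('wrist'); t=cap('top')
a=cv2.resize(c['color'][60:320,200:440],None,fx=1.6,fy=1.6); b=cv2.resize(t['color'][205:345,115:440],(384,416//2*1)); 
o=np.zeros((416,384+384,3),np.uint8); o[:,:384]=a; o[:208,384:]=b
cv2.imwrite('pics/w6.png',o[:,:,::-1])
head((.5906,.0415),7.5,c)
go(.5906,.0415,.004,7.5)
```

```text
flange [318.9 238.1]
posttop [319. 244.]
knob [322.7 200.7]
f+y [299.2 238.1]
f-y [338.6 238.1]
t 26.0 pos [0.5899 0.042  0.1182] psi 7.5 open 0.699 gf 0.0 J6 75.7
  -> offset [0.0007 0.0006 0.1142] drz 0.0
```

View pics/w6.png

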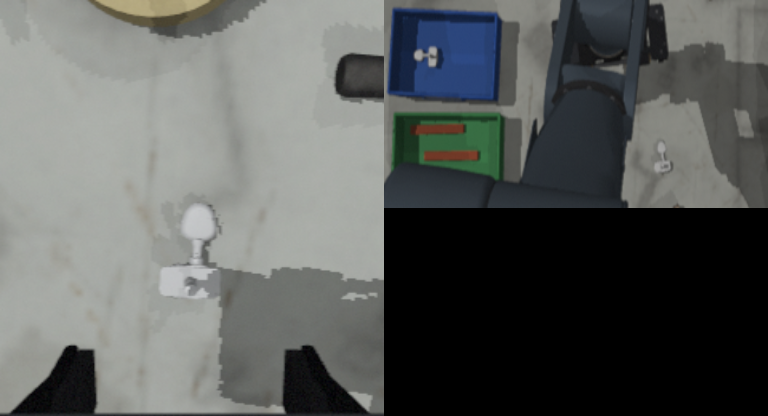

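The flange is at (190,281) against a predicted (190,285). Both sticks are in the green bin and head B is in the blue bin. I'm grasping head A.

>>> {"fn": "servo_tool", "kwargs": {
  "targets": [
    {"offset": [0.002, 0.0005, 0.04], "dr": [0, 0, 0]},
    {"offset": [0.002, 0.0005, 0.08], "dr": [0, 0, 0]},
    {"offset": [0.002, 0.0005, 0.114], "dr": [0, 0, 0]},
    {"offset": [0.002, 0.0005, 0.114], "dr": [0, 0, 0]},
    {"offset": [0.002, 0.0005, 0.114], "dr": [0, 0, 0]}
  ]
}}

```text
time_s: 26.42
position: [0.5923, 0.0416, 0.0036]
tcp_rot: [[0.991, 0.131, -0.001], [0.131, -0.991, 0.0], [-0.001, -0.0, -1.0]]
force: [-0.0, 0.1, 0.1]
opening: 0.697
grasp_force: 0.0
```

>>> {"fn": "servo_tool", "kwargs": {
  "targets": [
    {"offset": [0, 0, 0], "dr": [0, 0, 0]},
    {"offset": [0, 0, 0], "dr": [0, 0, 0]},
    {"offset": [0, 0, 0], "dr": [0, 0, 0]},
    {"offset": [0, 0, 0], "dr": [0, 0, 0]},
    {"offset": [0, 0, 0], "dr": [0, 0, 0]},
    {"offset": [0, 0, 0], "dr": [0, 0, 0]},
    {"offset": [0, 0, 0], "dr": [0, 0, 0]},
    {"offset": [0, 0, 0], "dr": [0, 0, 0]},
    {"offset": [0, 0, -0.04], "dr": [0, 0, 0]},
    {"offset": [0, 0, -0.08], "dr": [0, 0, 0]},
    {"offset": [0, 0, -0.12], "dr": [0, 0, 0]},
    {"offset": [0, 0, -0.14], "dr": [0, 0, 0]},
    {"offset": [0, 0, -0.14], "dr": [0, 0, 0]}
  ],
  "gripper": 1
}}

```text
time_s: 27.5
position: [0.5961, 0.0412, 0.15]
tcp_rot: [[0.991, 0.13, 0.011], [0.13, -0.992, -0.001], [0.011, 0.003, -1.0]]
force: [-0.5, 0.9, 0.3]
opening: 0.32
grasp_force: 30.0
```

Run:
```python
from p import *
go(.592,.345,.145,90)
```

```text
t 27.5 pos [0.5961 0.0412 0.15  ] psi 7.5 open 0.32 gf 29.99991735392996 J6 75.8
  -> offset [ 0.0354 -0.3018  0.0046] drz -82.5
```

>>> {"fn": "servo_tool", "kwargs": {
  "targets": [
    {"offset": [0.038, -0.302, 0], "dr": [0, 0, -82.5]},
    {"offset": [0.038, -0.302, 0], "dr": [0, 0, -82.5]},
    {"offset": [0.038, -0.302, 0], "dr": [0, 0, -82.5]},
    {"offset": [0.038, -0.302, 0], "dr": [0, 0, -82.5]},
    {"offset": [0.038, -0.302, 0], "dr": [0, 0, -82.5]},
    {"offset": [0.038, -0.302, 0], "dr": [0, 0, -82.5]},
    {"offset": [0.038, -0.302, 0], "dr": [0, 0, -82.5]},
    {"offset": [0.038, -0.302, 0], "dr": [0, 0, -82.5]},
    {"offset": [0.038, -0.302, 0], "dr": [0, 0, -82.5]},
    {"offset": [0.038, -0.302, 0], "dr": [0, 0, -82.5]},
    {"offset": [0.038, -0.302, 0], "dr": [0, 0, -82.5]},
    {"offset": [0.038, -0.302, 0], "dr": [0, 0, -82.5]},
    {"offset": [0.038, -0.302, 0], "dr": [0, 0, -82.5]},
    {"offset": [0.038, -0.302, 0], "dr": [0, 0, -82.5]},
    {"offset": [0.038, -0.302, 0.04], "dr": [0, 0, -82.5]},
    {"offset": [0.038, -0.302, 0.08], "dr": [0, 0, -82.5]},
    {"offset": [0.038, -0.302, 0.1], "dr": [0, 0, -82.5]},
    {"offset": [0.038, -0.302, 0.1], "dr": [0, 0, -82.5]},
    {"offset": [0.038, -0.302, 0.1], "dr": [0, 0, -82.5]}
  ]
}}

```text
time_s: 29.08
position: [0.5898, 0.3453, 0.0429]
tcp_rot: [[0.002, 1.0, -0.003], [1.0, -0.002, -0.001], [-0.001, -0.003, -1.0]]
force: [0.3, -0.7, 0.3]
opening: 0.323
grasp_force: 30.0
```

>>> {"fn": "servo_tool", "kwargs": {
  "targets": [
    {"offset": [0, 0, 0], "dr": [0, 0, 0]},
    {"offset": [0, 0, 0], "dr": [0, 0, 0]},
    {"offset": [0, 0, 0], "dr": [0, 0, 0]},
    {"offset": [0, 0, 0], "dr": [0, 0, 0]},
    {"offset": [0, 0, -0.04], "dr": [0, 0, 0]},
    {"offset": [0, 0, -0.08], "dr": [0, 0, 0]},
    {"offset": [0, 0, -0.11], "dr": [0, 0, 0]},
    {"offset": [0, 0, -0.11], "dr": [0, 0, 0]},
    {"offset": [0, 0, -0.11], "dr": [0, 0, 0]}
  ],
  "gripper": 0
}}

```text
time_s: 29.83
position: [0.5927, 0.3467, 0.1585]
tcp_rot: [[0.001, 1.0, 0.007], [1.0, -0.001, 0.003], [0.003, 0.007, -1.0]]
force: [0.3, -0.5, 0.0]
opening: 0.498
grasp_force: 0.0
```

Run:
```python
from p import *
go(.4245,-.0535,.12,11)
```

```text
t 29.83 pos [0.5927 0.3467 0.1585] psi 90.0 open 0.498 gf 0.0 J6 21.1
  -> offset [-0.4004 -0.1682  0.0362] drz 79.0
```

>>> {"fn": "servo_tool", "kwargs": {
  "targets": [
    {"offset": [-0.4, -0.1665, 0.034], "dr": [0, 0, 79]},
    {"offset": [-0.4, -0.1665, 0.034], "dr": [0, 0, 79]},
    {"offset": [-0.4, -0.1665, 0.034], "dr": [0, 0, 79]},
    {"offset": [-0.4, -0.1665, 0.034], "dr": [0, 0, 79]},
    {"offset": [-0.4, -0.1665, 0.034], "dr": [0, 0, 79]},
    {"offset": [-0.4, -0.1665, 0.034], "dr": [0, 0, 79]},
    {"offset": [-0.4, -0.1665, 0.034], "dr": [0, 0, 79]},
    {"offset": [-0.4, -0.1665, 0.034], "dr": [0, 0, 79]},
    {"offset": [-0.4, -0.1665, 0.034], "dr": [0, 0, 79]},
    {"offset": [-0.4, -0.1665, 0.034], "dr": [0, 0, 79]},
    {"offset": [-0.4, -0.1665, 0.034], "dr": [0, 0, 79]},
    {"offset": [-0.4, -0.1665, 0.034], "dr": [0, 0, 79]},
    {"offset": [-0.4, -0.1665, 0.034], "dr": [0, 0, 79]},
    {"offset": [-0.4, -0.1665, 0.034], "dr": [0, 0, 79]},
    {"offset": [-0.4, -0.1665, 0.034], "dr": [0, 0, 79]}
  ],
  "gripper": -0.4
}}

```text
time_s: 31.08
position: [0.4241, -0.053, 0.1204]
tcp_rot: [[0.981, 0.193, -0.0], [0.193, -0.981, 0.0], [-0.0, -0.0, -1.0]]
force: [-0.2, 0.7, -0.4]
opening: 0.696
grasp_force: 0.0
```

Run:
```python
from p import *
c=cap('wrist'); t=cap('top')
a=cv2.resize(c['color'][60:320,200:440],None,fx=1.6,fy=1.6); b=cv2.resize(t['color'][205:345,115:545],(416,136)); 
o=np.zeros((416,384+416,3),np.uint8); o[:,:384]=a; o[:136,384:]=b
cv2.imwrite('pics/w7.png',o[:,:,::-1])
head((.4245,-.0535),11,c)
go(.4245,-.0535,.004,11)
```

```text
flange [318.9 238.2]
posttop [319. 244.]
knob [322.7 201.2]
f+y [299.3 238.1]
f-y [338.4 238.2]
t 31.18 pos [ 0.4243 -0.0529  0.1205] psi 11.1 open 0.7 gf 0.0 J6 56.7
  -> offset [1.000e-04 6.000e-04 1.165e-01] drz 0.1
```

View pics/w7.png

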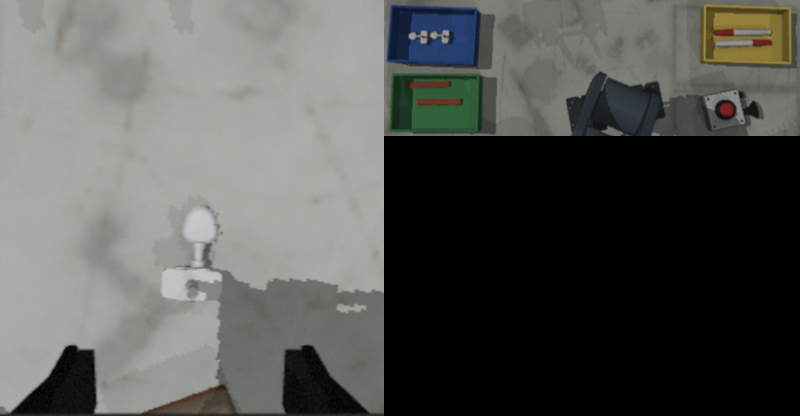

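The flange at (192,283) matches the prediction of (190,285). The bins hold two heads, two sticks and two markers. I'm grasping head C.

>>> {"fn": "servo_tool", "kwargs": {
  "targets": [
    {"offset": [0.001, 0.001, 0.04], "dr": [0, 0, 0]},
    {"offset": [0.001, 0.001, 0.08], "dr": [0, 0, 0]},
    {"offset": [0.001, 0.001, 0.116], "dr": [0, 0, 0]},
    {"offset": [0.001, 0.001, 0.116], "dr": [0, 0, 0]},
    {"offset": [0.001, 0.001, 0.116], "dr": [0, 0, 0]}
  ]
}}

```text
time_s: 31.6
position: [0.4256, -0.0541, 0.0032]
tcp_rot: [[0.981, 0.192, -0.001], [0.192, -0.981, 0.001], [-0.001, -0.001, -1.0]]
force: [-0.1, -1.0, 0.0]
opening: 0.701
grasp_force: 0.0
```

>>> {"fn": "servo_tool", "kwargs": {
  "targets": [
    {"offset": [0, 0, 0], "dr": [0, 0, 0]},
    {"offset": [0, 0, 0], "dr": [0, 0, 0]},
    {"offset": [0, 0, 0], "dr": [0, 0, 0]},
    {"offset": [0, 0, 0], "dr": [0, 0, 0]},
    {"offset": [0, 0, 0], "dr": [0, 0, 0]},
    {"offset": [0, 0, 0], "dr": [0, 0, 0]},
    {"offset": [0, 0, 0], "dr": [0, 0, 0]},
    {"offset": [0, 0, 0], "dr": [0, 0, 0]},
    {"offset": [0, 0, -0.04], "dr": [0, 0, 0]},
    {"offset": [0, 0, -0.08], "dr": [0, 0, 0]},
    {"offset": [0, 0, -0.12], "dr": [0, 0, 0]},
    {"offset": [0, 0, -0.14], "dr": [0, 0, 0]},
    {"offset": [0, 0, -0.14], "dr": [0, 0, 0]}
  ],
  "gripper": 1
}}

```text
time_s: 32.68
position: [0.4278, -0.0558, 0.1483]
tcp_rot: [[0.982, 0.19, 0.009], [0.19, -0.982, -0.004], [0.008, 0.005, -1.0]]
force: [1.4, 0.5, -0.4]
opening: 0.323
grasp_force: 30.0
```

Run:
```python
from p import *
go(.592,.293,.145,90)
```

```text
t 32.68 pos [ 0.4278 -0.0558  0.1483] psi 11.0 open 0.323 gf 29.999910195281245 J6 56.7
  -> offset [ 0.2275 -0.3112  0.0035] drz -79.0
```

>>> {"fn": "servo_tool", "kwargs": {
  "targets": [
    {"offset": [0.229, -0.311, 0], "dr": [0, 0, -79]},
    {"offset": [0.229, -0.311, 0], "dr": [0, 0, -79]},
    {"offset": [0.229, -0.311, 0], "dr": [0, 0, -79]},
    {"offset": [0.229, -0.311, 0], "dr": [0, 0, -79]},
    {"offset": [0.229, -0.311, 0], "dr": [0, 0, -79]},
    {"offset": [0.229, -0.311, 0], "dr": [0, 0, -79]},
    {"offset": [0.229, -0.311, 0], "dr": [0, 0, -79]},
    {"offset": [0.229, -0.311, 0], "dr": [0, 0, -79]},
    {"offset": [0.229, -0.311, 0], "dr": [0, 0, -79]},
    {"offset": [0.229, -0.311, 0], "dr": [0, 0, -79]},
    {"offset": [0.229, -0.311, 0], "dr": [0, 0, -79]},
    {"offset": [0.229, -0.311, 0], "dr": [0, 0, -79]},
    {"offset": [0.229, -0.311, 0], "dr": [0, 0, -79]},
    {"offset": [0.229, -0.311, 0], "dr": [0, 0, -79]},
    {"offset": [0.229, -0.311, 0.04], "dr": [0, 0, -79]},
    {"offset": [0.229, -0.311, 0.08], "dr": [0, 0, -79]},
    {"offset": [0.229, -0.311, 0.098], "dr": [0, 0, -79]},
    {"offset": [0.229, -0.311, 0.098], "dr": [0, 0, -79]},
    {"offset": [0.229, -0.311, 0.098], "dr": [0, 0, -79]}
  ]
}}

```text
time_s: 34.27
position: [0.5902, 0.293, 0.0455]
tcp_rot: [[0.003, 1.0, -0.003], [1.0, -0.003, -0.001], [-0.001, -0.003, -1.0]]
force: [-1.0, 0.1, 0.2]
opening: 0.321
grasp_force: 30.0
```

>>> {"fn": "servo_tool", "kwargs": {
  "targets": [
    {"offset": [0, 0, 0], "dr": [0, 0, 0]},
    {"offset": [0, 0, 0], "dr": [0, 0, 0]},
    {"offset": [0, 0, 0], "dr": [0, 0, 0]},
    {"offset": [0, 0, 0], "dr": [0, 0, 0]},
    {"offset": [0, 0, -0.04], "dr": [0, 0, 0]},
    {"offset": [0, 0, -0.08], "dr": [0, 0, 0]},
    {"offset": [0, 0, -0.11], "dr": [0, 0, 0]},
    {"offset": [0, 0, -0.11], "dr": [0, 0, 0]},
    {"offset": [0, 0, -0.11], "dr": [0, 0, 0]}
  ],
  "gripper": 0
}}

```text
time_s: 35.02
position: [0.5927, 0.2947, 0.1602]
tcp_rot: [[0.001, 1.0, 0.007], [1.0, -0.001, 0.002], [0.002, 0.007, -1.0]]
force: [0.3, -0.2, -0.1]
opening: 0.5
grasp_force: 0.0
```

Run:
```python
from p import *
go(.424,-.31,.15,90)
```

```text
t 35.02 pos [0.5927 0.2947 0.1602] psi 90.0 open 0.5 gf 0.0 J6 16.8
  -> offset [-0.6049 -0.1683  0.0078] drz -0.0
```

>>> {"fn": "servo_tool", "kwargs": {
  "targets": [
    {"offset": [-0.605, -0.167, 0], "dr": [0, 0, 0]},
    {"offset": [-0.605, -0.167, 0], "dr": [0, 0, 0]},
    {"offset": [-0.605, -0.167, 0], "dr": [0, 0, 0]},
    {"offset": [-0.605, -0.167, 0], "dr": [0, 0, 0]},
    {"offset": [-0.605, -0.167, 0], "dr": [0, 0, 0]},
    {"offset": [-0.605, -0.167, 0], "dr": [0, 0, 0]},
    {"offset": [-0.605, -0.167, 0], "dr": [0, 0, 0]},
    {"offset": [-0.605, -0.167, 0], "dr": [0, 0, 0]},
    {"offset": [-0.605, -0.167, 0], "dr": [0, 0, 0]},
    {"offset": [-0.605, -0.167, 0], "dr": [0, 0, 0]},
    {"offset": [-0.605, -0.167, 0], "dr": [0, 0, 0]},
    {"offset": [-0.605, -0.167, 0], "dr": [0, 0, 0]},
    {"offset": [-0.605, -0.167, 0], "dr": [0, 0, 0]},
    {"offset": [-0.605, -0.167, 0], "dr": [0, 0, 0]},
    {"offset": [-0.605, -0.167, 0], "dr": [0, 0, 0]},
    {"offset": [-0.605, -0.167, 0], "dr": [0, 0, 0]},
    {"offset": [-0.605, -0.167, 0], "dr": [0, 0, 0]},
    {"offset": [-0.605, -0.167, 0], "dr": [0, 0, 0]}
  ],
  "gripper": 1
}}

```text
time_s: 36.52
position: [0.4224, -0.3097, 0.1555]
tcp_rot: [[0.002, 1.0, -0.002], [1.0, -0.002, 0.003], [0.003, -0.002, -1.0]]
force: [-0.1, 0.4, 0.4]
opening: 0.008
grasp_force: 0.0
```

Run:
```python
from p import *
c=cap('wrist','w8.png'); t=cap('top')
hsv=cv2.cvtColor(c['color'],cv2.COLOR_RGB2HSV).astype(int); m=(hsv[...,1]>150)&((hsv[...,0]<6)|(hsv[...,0]>174))&(hsv[...,2]>90)
for st,p in blobs(m,300): P=ray(c,p,.069); print('red',st,P.mean(0).round(4),axis(P))
a=cv2.resize(c['color'],(400,300)); b=cv2.resize(t['color'][205:345,115:545],(800,260)); o=np.zeros((560,800,3),np.uint8); o[:260]=b;o[260:,:400]=a
cv2.imwrite('pics/w8.png',o[:,:,::-1])
go(.424,-.31,.075,90)
```

```text
red [506 216  23  50 799] [ 0.5739 -0.3063  0.069 ] (array([ 574.1, -305.7]), np.float32(89.9), array([38.7, 13.9]))
red [ 300  228   41   41 1323] [ 0.4237 -0.3111  0.069 ] (array([ 423.7, -311.4]), np.float32(89.9), array([32.1, 30.7]))
t 36.62 pos [ 0.423  -0.3086  0.1559] psi 90.0 open 0.005 gf 0.0 J6 -48.4
  -> offset [-0.0016  0.0011  0.0809] drz 0.0
```

View pics/w8.png

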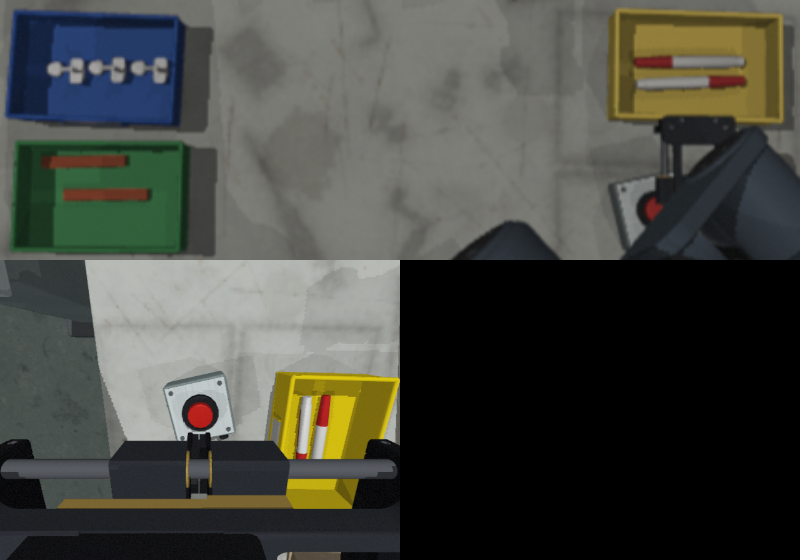

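All seven parts are in their bins. The button centre is measured at (0.4237, -0.3112), so I'll approach it.

>>> {"fn": "servo_tool", "kwargs": {
  "targets": [
    {"offset": [-0.0025, 0.0007, 0.04], "dr": [0, 0, 0]},
    {"offset": [-0.0025, 0.0007, 0.074], "dr": [0, 0, 0]},
    {"offset": [-0.0025, 0.0007, 0.076], "dr": [0, 0, 0]},
    {"offset": [-0.0025, 0.0007, 0.076], "dr": [0, 0, 0]},
    {"offset": [-0.0025, 0.0007, 0.076], "dr": [0, 0, 0]},
    {"offset": [-0.0025, 0.0007, 0.076], "dr": [0, 0, 0]}
  ]
}}

```text
time_s: 37.12
position: [0.4253, -0.3136, 0.0823]
tcp_rot: [[-0.0, 1.0, 0.002], [1.0, 0.0, -0.002], [-0.002, 0.002, -1.0]]
force: [-0.1, 0.5, 0.4]
opening: 0.003
grasp_force: 0.0
```

>>> {"fn": "servo_tool", "kwargs": {
  "targets": [
    {"offset": [0.001, -0.001, 0.01], "dr": [0, 0, 0]},
    {"offset": [0.001, -0.001, 0.014], "dr": [0, 0, 0]},
    {"offset": [0.001, -0.001, 0.018], "dr": [0, 0, 0]},
    {"offset": [0.001, -0.001, 0.018], "dr": [0, 0, 0]},
    {"offset": [0.001, -0.001, 0.018], "dr": [0, 0, 0]},
    {"offset": [0.001, -0.001, 0.018], "dr": [0, 0, 0]}
  ]
}}

```text
time_s: 37.62
position: [0.4239, -0.3129, 0.0635]
tcp_rot: [[0.001, 1.0, 0.002], [1.0, -0.001, -0.001], [-0.001, 0.002, -1.0]]
force: [2.1, 1.1, 4.9]
opening: 0.008
grasp_force: 2.2
```

>>> {"fn": "servo_tool", "kwargs": {
  "targets": [
    {"offset": [0, 0, 0.001], "dr": [0, 0, 0]},
    {"offset": [0, 0, 0.001], "dr": [0, 0, 0]},
    {"offset": [0, 0, 0.001], "dr": [0, 0, 0]},
    {"offset": [0, 0, 0.001], "dr": [0, 0, 0]},
    {"offset": [0, 0, 0.001], "dr": [0, 0, 0]},
    {"offset": [0, 0, 0.001], "dr": [0, 0, 0]},
    {"offset": [0, 0, 0.001], "dr": [0, 0, 0]},
    {"offset": [0, 0, 0.001], "dr": [0, 0, 0]},
    {"offset": [0, 0, 0.001], "dr": [0, 0, 0]},
    {"offset": [0, 0, 0.001], "dr": [0, 0, 0]},
    {"offset": [0, 0, 0.001], "dr": [0, 0, 0]},
    {"offset": [0, 0, 0.001], "dr": [0, 0, 0]},
    {"offset": [0, 0, 0.001], "dr": [0, 0, 0]},
    {"offset": [0, 0, 0.001], "dr": [0, 0, 0]},
    {"offset": [0, 0, 0.001], "dr": [0, 0, 0]},
    {"offset": [0, 0, 0.001], "dr": [0, 0, 0]},
    {"offset": [0, 0, 0.001], "dr": [0, 0, 0]},
    {"offset": [0, 0, 0.001], "dr": [0, 0, 0]}
  ]
}}

```text
time_s: 39.12
position: [0.4239, -0.3129, 0.0628]
tcp_rot: [[0.001, 1.0, 0.002], [1.0, -0.001, -0.002], [-0.002, 0.002, -1.0]]
force: [0.5, 1.5, 11.2]
opening: 0.007
grasp_force: 5.3
```

>>> {"fn": "servo_tool", "kwargs": {
  "targets": [
    {"offset": [0, 0, 0], "dr": [0, 0, 0]},
    {"offset": [0, 0, 0], "dr": [0, 0, 0]},
    {"offset": [0, 0, 0], "dr": [0, 0, 0]},
    {"offset": [0, 0, 0], "dr": [0, 0, 0]},
    {"offset": [0, 0, 0], "dr": [0, 0, 0]},
    {"offset": [0, 0, 0], "dr": [0, 0, 0]},
    {"offset": [0, 0, 0], "dr": [0, 0, 0]},
    {"offset": [0, 0, 0], "dr": [0, 0, 0]},
    {"offset": [0, 0, 0], "dr": [0, 0, 0]},
    {"offset": [0, 0, 0], "dr": [0, 0, 0]},
    {"offset": [0, 0, 0], "dr": [0, 0, 0]},
    {"offset": [0, 0, 0], "dr": [0, 0, 0]},
    {"offset": [0, 0, 0], "dr": [0, 0, 0]},
    {"offset": [0, 0, 0], "dr": [0, 0, 0]},
    {"offset": [0, 0, 0], "dr": [0, 0, 0]},
    {"offset": [0, 0, 0], "dr": [0, 0, 0]}
  ]
}}

```text
time_s: 40.45
position: [0.4239, -0.3129, 0.0628]
tcp_rot: [[0.001, 1.0, 0.002], [1.0, -0.001, -0.002], [-0.002, 0.002, -1.0]]
force: [1.4, 1.8, 10.3]
opening: 0.005
grasp_force: 5.3
```

>>> {"fn": "servo_tool", "kwargs": {
  "targets": [
    {"offset": [0, 0, -0.01], "dr": [0, 0, 0]},
    {"offset": [0, 0, -0.03], "dr": [0, 0, 0]},
    {"offset": [0, 0, -0.06], "dr": [0, 0, 0]},
    {"offset": [0, 0, -0.1], "dr": [0, 0, 0]},
    {"offset": [0, 0, -0.1], "dr": [0, 0, 0]},
    {"offset": [0, 0, -0.1], "dr": [0, 0, 0]},
    {"offset": [0, 0, -0.1], "dr": [0, 0, 0]},
    {"offset": [0, 0, -0.1], "dr": [0, 0, 0]},
    {"offset": [0, 0, -0.1], "dr": [0, 0, 0]},
    {"offset": [0, 0, -0.1], "dr": [0, 0, 0]}
  ]
}}

```text
time_s: 41.28
position: [0.4224, -0.3117, 0.1602]
tcp_rot: [[0.001, 1.0, -0.002], [1.0, -0.001, 0.002], [0.002, -0.002, -1.0]]
force: [-0.0, -0.2, -0.1]
opening: 0.009
grasp_force: 0.0
```

Run:
```python
from p import *
t=cap('top'); b=cv2.resize(t['color'][140:390,105:545],(800,455)); cv2.imwrite('pics/end.png',b[:,:,::-1])
```

```text
(no output)
```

View pics/end.png

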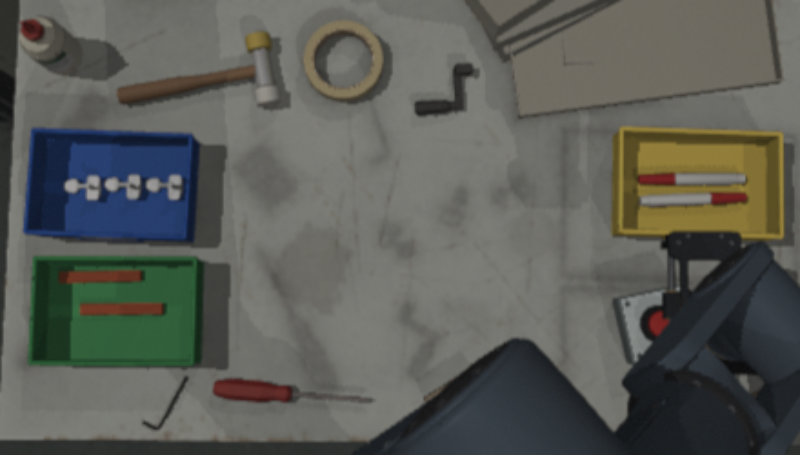

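All three bins are filled correctly: heads at (125,186), sticks at (110,293), markers at (692,189). The bystanders haven't moved, and the arm is clear of everything.

```bash
python3 -c "
from rig import ticket
print(ticket.hand_in())"
```

```text
the job is handed in; nothing more can be done
None
```

I handed the job in at about 41 s: all seven parts (three heads, two markers, two sticks) are in their bins, the horn was held down for more than 2.5 s and released, and the other tools lie where they were; no verdict came back.

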